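# Load the board under the curing lamp and switch it on

## Robot

A 6-joint arm with a two-finger parallel gripper is mounted at the origin on the work surface. World frame = base frame: x ahead of the robot, y to its left, z up, the work surface at z = 0. Lengths are in m, angles in rad, forces in N, time in s.
With the tool pointing down it reaches from about 0.375 to 0.9 m from the base axis. Payload 3.1 kg.
Tool frame: the origin (TCP) lies at the very end of the fingers, on their centre line; the grasp point (between the pads) lies 19 mm behind it (robot.hold_point_z is the z of the grasp point in the tool frame, in m); z points along the fingers, y is the direction in which the jaws open and shut (so a half turn about z gives the same grasp; the last joint's range is limited). The gripper opens to 87 mm and grips with 3 to 60 N. Pads are 19 mm wide; open, the fingers measure 117 mm over their backs; the gripper's body (75 mm by 190 mm) begins 51 mm behind the grasp point.
Start: joints at [-1.381, 0.527, 1.433, -0, 1.181, -0.178], TCP at [0.225, -0.583, 0.223] pointing down, gripper open.
Joint ranges: [-3.08, 3.08], [-0.75, 2.2], [0.22, 2.44], [-1.43, 4.57], [0, 2.65], [-2.85, 2.85]. Speed limits (rad/s): [2.79, 2.79, 3.14, 3.14, 3.14, 3.14].

## Interface

Orientations are given as a unit quaternion [x, y, z, w].
In Python, from rig import robot, viewer, spotter gives the robot as it stands.
- The arm moves only by the shell command python3 -m crank 'ROWS' [FORCE]. ROWS is text: rows parted by semicolons, each of 7 numbers parted by spaces: the turn, a rotation vector about the tool's x, y, z in units of 5 degrees (1.0 is 5 degrees), then the shift along the tool's x, y, z in units of 40 mm (1.0 is 40 mm), then the gripper's target within -1 to 1 (shut at 1, half-way at 0, fully open at -1). A call has 1 to 5 rows; each row shifts and turns the pose as measured when the row begins, along the tool's axes as they then stand; what a row does not reach is not made up. A row lasts 1/8 s, in which the tool goes at most 62.5 mm and 10.7 degrees, less where a joint would pass 70% of its speed; a pose out of reach is approached as far as the arm can. A call is refused whole if a number of a shift passes 1 or a number of a turn 1, either way. A call with a gripper value outside its range is refused whole. The fingers move at their own pace and stop on an object; FORCE is the grip in N (left out, the last holds). Time passes only in rows, so rows that do not move let the fingers close. It gives the time, the measured TCP pose, the force and the opening at its end, in the units of the state.
- robot.get_obs(): the state, without advancing time (a new reading comes with each control period).
- viewer.camera(name): name is "side" or "top"; returns a dict with "img" (384x512x3 uint8, red, green, blue), "camera_matrix" (3x3 intrinsics, pixels), "xyz" and "attitude" of the camera in the world. Camera axes: x right, y down, z forward; pixel columns grow to the right and rows downward; lengths in m; the calibration is good to about 2 mm. A picture is of the moment at which its call begins. There is no depth.
- robot.hand_in(): hands the job in, once; it reports no verdict.
Trained networks look in a picture, given as the dict that the camera call returned (one of the last four; its "shot" number tells which), for a name from the list of things; names that differ only in an ending like _2 or _b are one class to them, and where a whole thing is asked for, a point or a joint stands for the part that bears it (a point fixed in the world has none). Each returns a list of dicts, best first, with "score" (0 to 1); they miss things now and then, are a little off and sometimes report something else, mostly with a low value. They report only what shows in the picture. A call takes as long as a camera call.
- spotter.boxes_of(name, picture): "at" ([x, y, z] in m, in the coordinates of the camera as it stood for that picture, good to about 4 mm: the middle of the surface that is visible of it).
The state is a dict: "time": time; "q": joint angles; "joint_velocities": joint speeds; "joint_torque": joint torques, N m; "position": TCP position; "tool_rot": TCP orientation; "ft_force": force on the tool from outside, world axes, zero at the start; "moment": the same for the moment, N m; "grip_width": finger opening in m.
Only numpy, scipy, OpenCV 4.12 (cv2) and the standard library are available. Lean on these libraries where they do the work, as an engineer would, in place of code of your own. Each camera call takes 0.05 s, during which the arm holds its last target.

## Task

Slide the circuit-board carrier, tongue last, under the low curing-lamp hood until it sits fully home against the stop at the back; keep the carrier level all the while. Then switch on the lamp and its fan: push the two flat-paddle switches on the switch box fully over, away from the robot, and let go of everything. Leave the two round-rod switches and the other things on the desk as they are.

Things in the scene. Friction and masses are not known exactly. Their poses are not given: they have to be found in the camera images.
- mouth (a point): (Sizes here and below in mm.) Curing-lamp hood: a black box 150 deep, 170 wide, 135 tall (handle on top to 160), fixed to the desk on two side walls 20 thick along its whole depth. Between them a tunnel 130 wide, 37 high. Point: at desk height under the middle of the front lip; x points into the hood, z up. Above 95 its front stands 8 proud; a tool close to it has to lean back.
- stop (a point): Middle of the near face of the stop bar across the back of the hood's tunnel, at desk height, 130 behind the lip; bar 20 high, 130 wide. Axes as the mouth.
- carrier_center (a point): Circuit-board carrier, loose, 0.25 to 0.5 kg, flat on the desk: aluminium plate 120 long (x), 110 wide, 8 thick, green board on top, 30 high overall. Point: middle of the plate, 15 above its underside. x points from the tongue to the rear edge, which goes in first; z up. Rear edge at x = +60, front edge at x = -60, the latter with an upright wall 70 wide, 28 high.
- tongue (a point): Tongue of the carrier, its handle: an upright grey rib along the carrier's x, 14 wide (y), from 4 to 28 above the desk, reaching 36 out from the front edge. Point: on its mid-line 24 out from the front edge, 12 from its free end, 16 above the desk; axes as the carrier. With the carrier fully home the front edge is 10 inside the lip and the tongue sticks out 26.
- carrier_rear (a point): Middle of the carrier's rear edge, 4 above its underside; axes as the carrier. This edge meets the stop.
- switchbox: Grey switch box fixed to the desk, 90 deep (x), 160 wide (y), 50 tall; origin under its centre, x points to its far side, away from the robot. Four toggles stand in a row on the middle of its top (x = 0): paddle at y = +48, rod at +16, paddle at -16, rod at -48. Each is 48 long, hinged about the box's y at height 50. Paddles end in a blade 18 wide, 7 thick, 26 long; rods are 8 thick.
- paddle_a_tip (a point): Tip of the flat paddle at y = +48 of the switch box, 48 from its hinge.
- paddle_b_tip (a point): Tip of the flat paddle at y = -16 of the switch box, 48 from its hinge.
- rod_a_tip (a point): Tip of the round-rod switch at y = +16 of the switch box, between the paddles; already over to the far side. To be left alone.
- rod_b_tip (a point): Tip of the round-rod switch at y = -48 of the switch box, the end of the row; leans to the near side. To be left alone.
- paddle_a (a joint): Paddle at y = +48: 0 leans 0.45 rad to the box's -x (off), 0.9 leans 0.45 rad to its +x (fully over, on, end stop). Light friction, under 1 N at the tip; it stays where it is left.
- paddle_b (a joint): Paddle at y = -16: same as the other paddle.
- spool: Bystander: loose solder spool, 60 across, 50 tall, standing; origin under its centre.
- jar: Bystander: loose small jar, 56 across, 70 tall; origin under its centre.
- ironstand: Bystander: loose soldering-iron stand, 100 by 75, 160 tall; origin under its centre.
- helper: Bystander: loose helping-hands stand with magnifier, base 75 by 90, arm 100 wide, 250 tall; origin under its centre.

How it is judged:
On the way, in this order (a step that is already met when the one before it is completed fails the run):
1. the carrier is fully home under the hood (x of carrier_rear in the frame of mouth above 0.126 m and angle between the x axis of carrier_center and the x axis of mouth, either way round below 0.1 rad and y of carrier_rear in the frame of mouth between -0.015 and 0.015 m and height (world z) of carrier_center below 0.019 m), for 0.2 s.
2. both paddle switches are fully over (value of joint each of paddle_a, paddle_b above 0.78 rad), for 0.2 s.
At the end, for the whole second after the job is handed in: The carrier rests flat under the hood with its rear edge within 4 mm of the stop and square within 0.1 rad; both flat paddles are within 0.12 rad of fully over; both rod switches are within 10 mm (at the tip) and the four bystanders within 20 mm of where they started; all is released (all of step 1 and all of step 2 and linear speed of carrier below 0.01 m/s and distance of each of rod_a_tip, rod_b_tip from where it was at the start of the episode below 0.01 m and distance of each of spool, jar, ironstand, helper from where it was at the start of the episode below 0.02 m); the robot touches nothing.
It fails at once if a rod switch is moved by 10 mm or more at its tip (distance of any of rod_a_tip, rod_b_tip from where it was at the start of the episode above 0.01 m).
It fails at once if the carrier is tipped by more than 0.3 rad (17 degrees) (angle between carrier_center's own z axis and vertical above 0.3 rad).
It fails at once if a bystander is moved by 20 mm or more (distance of any of spool, jar, ironstand, helper from where it was at the start of the episode above 0.02 m).
It also fails if it takes over 64 s, if anything falls off the work surface, if the arm or the gripper's body presses on something with over 40 N, if the wrist force passes 120 N, or if a joint passes its speed limit or range.

## Working session

There is one attempt and no reset: what is moved stays moved. The work goes in short steps, Python scripts to look and compute and a shell command to move; the robot and the scene stay as the last step left them, time stands still between calls to the robot, and variables do not carry over. Pictures are saved under pics/ and viewed, and the job is handed in when it is done.

```bash
ls; mkdir -p pics; python3 - <<'E'
from rig import robot, viewer, spotter
import cv2,numpy as np
print(robot.get_obs())
for n in ["side","top"]:
    p=viewer.camera(n); print(n,p["shot"],p["camera_matrix"],p["xyz"],p["attitude"])
    cv2.imwrite(f"pics/{n}0.png",p["img"][:,:,::-1])
    from scipy.spatial.transform import Rotation as R
    a=np.array(p["attitude"]); M=R.from_quat(a).as_matrix() if a.size==4 else a.reshape(3,3)
    for t in ["mouth","stop","carrier_center","tongue","carrier_rear","switchbox","paddle_a_tip","rod_a_tip","spool","jar","ironstand","helper"]:
        for d in spotter.boxes_of(t,p)[:4]:
            print(t,round(d["score"],2),(M@np.array(d["at"])+p["xyz"]).round(4))
E
```

```text
pics
{'time': 0.0, 'q': array([-1.38149415e+00,  5.28446317e-01,  1.43389522e+00, -1.50675027e-05,
        1.18137512e+00, -1.78513272e-01]), 'joint_velocities': array([-0.00042347,  0.00051558, -0.00019409, -0.00073442, -0.00151367,
        0.00084403]), 'joint_torque': array([-3.25058609e-04, -4.40040457e+01, -1.76592833e+01,  6.32218458e-02,
        5.83173323e-02, -1.79068857e-04]), 'position': array([ 0.22461358, -0.58246904,  0.22158607]), 'tool_rot': array([ 9.83135505e-01,  1.82875504e-01, -1.26954440e-05, -1.06194927e-03]), 'ft_force': array([ 0.31338696, -0.34707437,  0.32510705]), 'moment': array([ 0.0021341 ,  0.04950604, -0.02527962]), 'grip_width': 0.08727720212375012}
side 1 [[384.11840149   0.         253.61143972]
 [  0.         384.11840149 187.68805419]
 [  0.           0.           1.        ]] [0.09002635 0.68620266 1.06574154] [-0.31178534  0.87915172 -0.34296922  0.11069903]
mouth 0.58 [0.7195 0.0252 0.1348]
stop 0.83 [0.7203 0.0184 0.1387]
carrier_center 0.76 [ 0.5197 -0.2542  0.019 ]
tongue 0.71 [ 0.5185 -0.2527  0.0176]
carrier_rear 0.91 [ 0.5146 -0.2498  0.
[... 299 characters left out ...]
03 192.14594922]
 [  0.           0.           1.        ]] [4.30219359e-01 1.38513155e-03 1.40198675e+00] [-0.69683168  0.71348336 -0.05060087  0.0529779 ]
mouth 0.62 [ 0.7317 -0.0092  0.136 ]
stop 0.66 [ 0.7311 -0.0136  0.1306]
carrier_center 0.62 [ 0.5156 -0.2563  0.016 ]
tongue 0.65 [ 0.5237 -0.2598  0.013 ]
carrier_rear 0.74 [ 0.5225 -0.26    0.0124]
switchbox 0.9 [0.5235 0.2387 0.0531]
switchbox 0.57 [ 0.6172 -0.4504  0.0203]
switchbox 0.49 [ 0.5177 -0.2565  0.0156]
rod_a_tip 0.74 [ 0.5218 -0.2602  0.0155]
spool 0.84 [0.7296 0.2195 0.0483]
jar 0.63 [ 0.7388 -0.2093  0.0687]
ironstand 0.78 [ 0.6201 -0.4518  0.0208]
ironstand 0.48 [0.5231 0.237  0.0542]
helper 0.63 [0.6254 0.4472 0.0192]
```

View pics/side0.png

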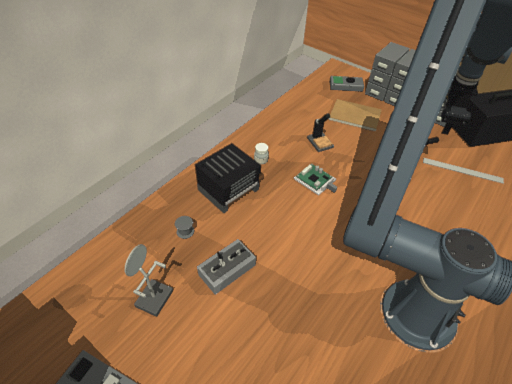

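View pics/top0.png

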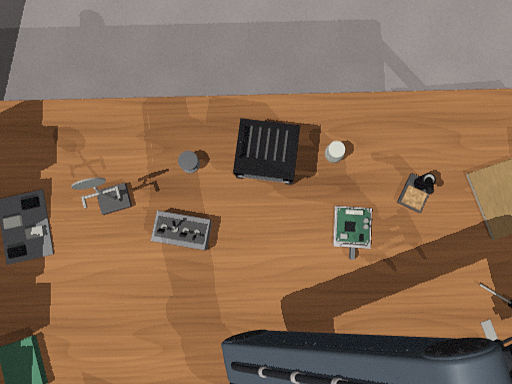

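```bash
python3 - <<'E'
import cv2
t=cv2.imread("pics/top0.png"); s=cv2.imread("pics/side0.png")
def crop(im,x0,y0,x1,y1,f,n): cv2.imwrite(n,cv2.resize(im[y0:y1,x0:x1],None,fx=f,fy=f,interpolation=cv2.INTER_CUBIC))
crop(t,140,70,360,210,3.6,"pics/top0a.png")
crop(t,300,120,410,220,6,"pics/top0b.png")
crop(t,140,110,240,210,6,"pics/top0c.png")
crop(s,260,60,460,200,4,"pics/side0a.png")
crop(s,250,190,400,300,5,"pics/side0b.png")
E
```

```text
(no output)
```

The top view shows the hood near (267,150), the carrier near (352,227) with its tongue at (352,253), and the switch box near (182,230). I'll look at enlarged crops.

```bash
python3 - <<'E'
import cv2
t=cv2.imread("pics/top0.png"); s=cv2.imread("pics/side0.png")
def crop(im,x0,y0,x1,y1,f,n): cv2.imwrite(n,cv2.resize(im[y0:y1,x0:x1],None,fx=f,fy=f,interpolation=cv2.INTER_CUBIC))
crop(t,225,110,305,190,7,"pics/top0h.png")
crop(t,320,195,390,265,8,"pics/top0k.png")
crop(t,145,200,217,255,10,"pics/top0s.png")
crop(s,190,230,260,295,9,"pics/side0s.png")
E
```

```text
(no output)
```

View pics/top0h.png

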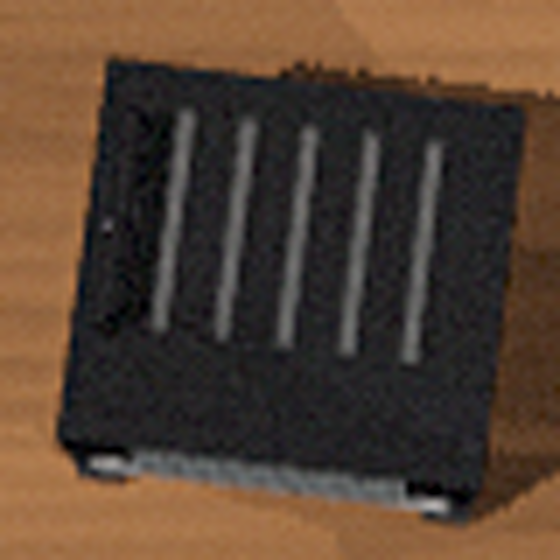

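View pics/top0k.png

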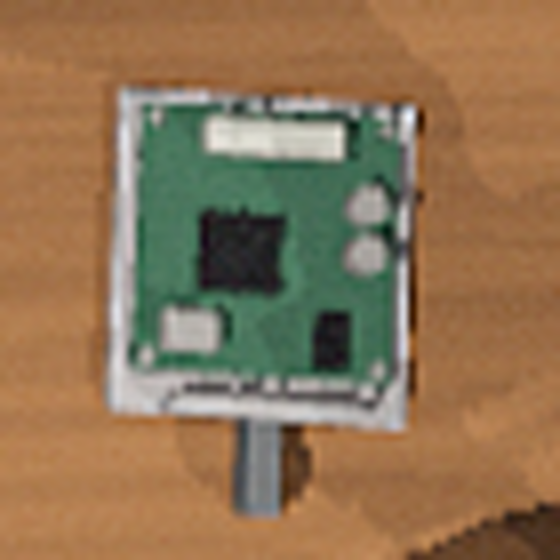

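View pics/top0s.png

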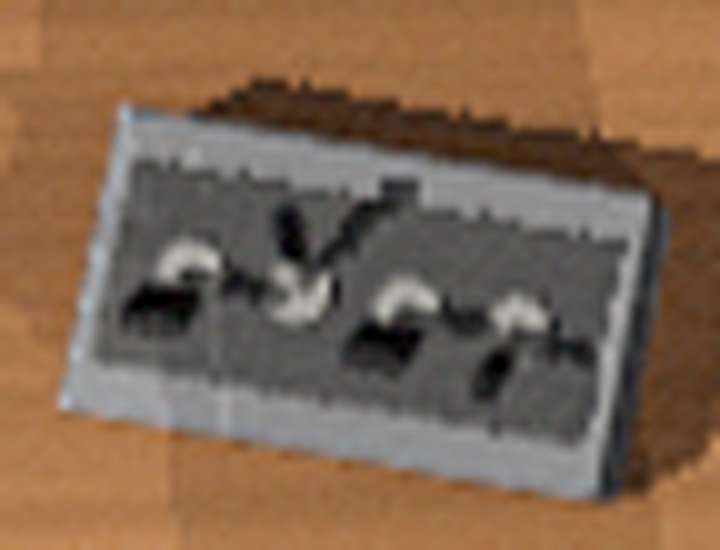

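View pics/side0s.png

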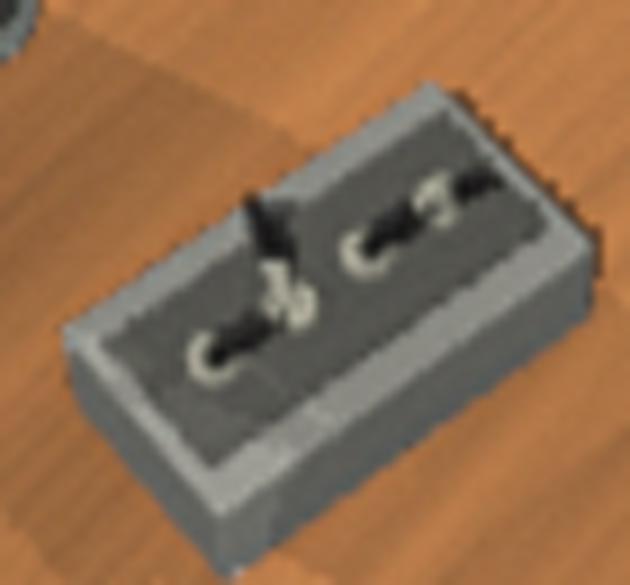

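```bash
cat > h.py <<'E'
import numpy as np
from scipy.spatial.transform import Rotation as R
K={'side':np.array([[384.1184,0,253.6114],[0,384.1184,187.688],[0,0,1]]),'top':np.array([[466.566,0,262.3534],[0,466.566,192.146],[0,0,1]])}
C={'side':(np.array([0.09002635,0.68620266,1.06574154]),R.from_quat([-0.31178534,0.87915172,-0.34296922,0.11069903])),
'top':(np.array([4.30219359e-01,1.38513155e-03,1.40198675e+00]),R.from_quat([-0.69683168,0.71348336,-0.05060087,0.0529779]))}
def onz(cam,uv,z):
    c,r=C[cam]; d=r.apply(np.linalg.inv(K[cam])@np.array([uv[0],uv[1],1.])); return c+d*(z-c[2])/d[2]
def proj(cam,p):
    c,r=C[cam]; q=r.inv().apply(np.atleast_2d(p)-c); q=q@K[cam].T; return q[:,:2]/q[:,2:]
def tri(u1,u2):
    A=[];b=[]
    for cam,uv in(('side',u1),('top',u2)):
        c,r=C[cam]; d=r.apply(np.linalg.inv(K[cam])@np.array([uv[0],uv[1],1.]));d/=np.linalg.norm(d)
        P=np.eye(3)-np.outer(d,d);A.append(P);b.append(P@c)
    return np.linalg.lstsq(np.vstack(A),np.hstack(b),rcond=None)[0]
def cu(u,v,o,f): return ((u+.5)/f-.5+o[0],(v+.5)/f-.5+o[1])
E
python3 - <<'E'
from h import *
import cv2
for n,o,f,z,pts in [("hood",(225,110),7,.135,[(107,60),(525,107),(482,490),(62,440)]),
 ("carrier",(320,195),8,.008,[(120,88),(415,105),(404,428),(108,410)]),
 ("tongue end",(320,195),8,.028,[(235,515),(280,515),(283,424),(238,420)]),
 ("box",(145,200),10,.05,[(125,105),(655,195),(605,498),(65,405)])]:
    P=[onz('top',cu(*p,o,f),z)[:2] for p in pts]
    print(n,np.round(P,4).tolist(),'c',np.mean(P,0).round(4))
    for i in range(4): d=P[(i+1)%4]-P[i]; print('  len',np.linalg.norm(d).round(4),'ang',np.degrees(np.arctan2(d[1],d[0])).round(1))
s=cv2.imread("pics/side0.png")
def crop(im,x0,y0,x1,y1,f,n): cv2.imwrite(n,cv2.resize(im[y0:y1,x0:x1],None,fx=f,fy=f,interpolation=cv2.INTER_CUBIC))
crop(s,190,140,265,215,8,"pics/side0h.png")
crop(s,288,155,343,200,10,"pics/side0k.png")
E
```

```text
hood [[0.8291, 0.0618], [0.8055, -0.1053], [0.6503, -0.0829], [0.6743, 0.0821]] c [ 0.7398 -0.0111]
  len 0.1688 ang -98.1
  len 0.1568 ang 171.8
  len 0.1668 ang 81.7
  len 0.1561 ang -7.5
carrier [[0.5902, -0.2123], [0.5811, -0.3226], [0.461, -0.3116], [0.4701, -0.2024]] c [ 0.5256 -0.2622]
  len 0.1107 ang -94.7
  len 0.1207 ang 174.8
  len 0.1096 ang 85.2
  len 0.1204 ang -4.7
tongue end [[0.4305, -0.2439], [0.4301, -0.2603], [0.463, -0.2631], [0.4648, -0.2467]] c [ 0.4471 -0.2535]
  len 0.0164 ang -91.3
  len 0.033 ang -4.9
  len 0.0164 ang 83.6
  len 0.0344 ang 175.3
box [[0.5845, 0.3118], [0.5545, 0.1574], [0.4674, 0.1724], [0.4978, 0.3283]] c [0.5261 0.2425]
  len 0.1573 ang -101.0
  len 0.0884 ang 170.2
  len 0.1588 ang 79.0
  len 0.0883 ang -10.8
```

View pics/side0h.png

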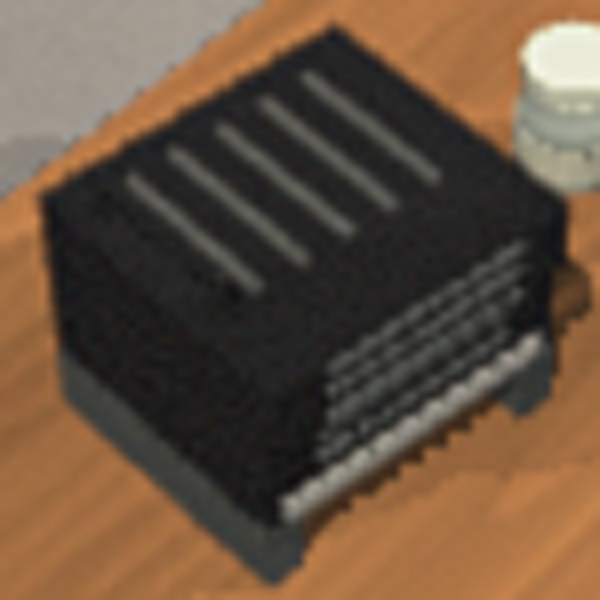

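View pics/side0k.png

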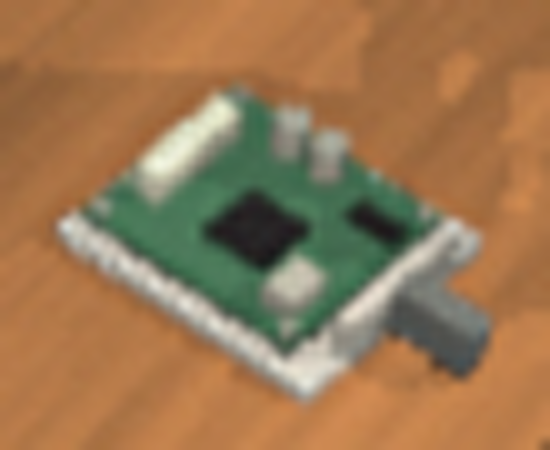

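```bash
python3 - <<'E'
from h import *
so,sf=(190,140),8; to,tf=(225,110),7
for n,a,b in [("back-y",(335,28),(525,107)),("back+y",(45,200),(107,60)),("front-y",(565,203),(482,490))]:
    print(n,tri(cu(*a,so,sf),cu(*b,to,tf)).round(4))
print("front+y base from side z0",onz('side',cu(275,583,so,sf),0).round(4),"front -y base",onz('side',cu(530,413,so,sf),0).round(4), "back +y base", onz('side',cu(72,400,so,sf),0).round(4))
print("top: base front lip", onz('top',cu(85,478,to,tf),0).round(4),onz('top',cu(460,520,to,tf),0).round(4))
so,sf=(288,155),10;to,tf=(320,195),8
for n,a,b in [("car rear+y",(65,228),(120,88)),("car front+y",(305,390),(108,410)),("front-y",(478,238),(404,428)),("tongue top end +y",(470,340),(235,515)),("tongue top end -y",(490,322),(280,515))]:
    print(n,tri(cu(*a,so,sf),cu(*b,to,tf)).round(4))
so,sf=(190,230),9;to,tf=(145,200),10
for n,a,b in [("box far+y",(68,332),(125,105)),("near+y",(222,510),(65,405)),("near-y",(592,240),(605,498)),("far-y",(432,85),(655,195)),
  ("rodA tip",(258,200),(400,185))]:
    print(n,tri(cu(*a,so,sf),cu(*b,to,tf)).round(4))
# hood model: mouth fit
from scipy.spatial.transform import Rotation
for th in (-8.0,):
    c,s=np.cos(np.radians(th)),np.sin(np.radians(th))
    Rm=np.array([[c,-s],[s,c]])
    ctr=np.array([.7398,-.0111]) # center of top spanning x -8..150 -> +71
    m=ctr-Rm@[.071,0]; print("mouth",m, "stop",m+Rm@[.13,0])
    for p in [(0,.085,0),(0,-.085,0),(.150,.085,0)]:
        w=np.r_[m+Rm@p[:2],p[2]]; print(p,w.round(4),proj('side',w),proj('top',w))
# switchbox model
th=np.radians(-10.8);Rm=np.array([[np.cos(th),-np.sin(th)],[np.sin(th),np.cos(th)]])
for y in (48,16,-16,-48):
    for x in (-1,1):
        w=np.r_[np.array([.5261,.2425])+Rm@[x*.048*np.sin(.45),y/1000],.05+.048*np.cos(.45)]
        u=proj('top',w)[0];u2=proj('side',w)[0]; print(y,x,w.round(4),'topcrop',((u-to)*tf).round(),'sidecrop',((u2-so)*sf).round())
E
```

```text
back-y [ 0.8049 -0.1058  0.1344]
back+y [0.827  0.0607 0.1363]
front-y [ 0.651  -0.0824  0.136 ]
front+y base from side z0 [0.6852 0.0766 0.    ] front -y base [ 0.6609 -0.0741  0.    ] back +y base [0.83   0.0553 0.    ]
top: base front lip [0.6832 0.0809 0.    ] [ 0.6608 -0.0819  0.    ]
car rear+y [ 0.5878 -0.2126  0.0124]
car front+y [ 0.4704 -0.2014  0.0131]
front-y [ 0.4612 -0.3106  0.0119]
tongue top end +y [ 0.4302 -0.2431  0.0335]
tongue top end -y [ 0.4302 -0.2601  0.0288]
box far+y [0.5835 0.3113 0.0491]
near+y [0.4974 0.3276 0.0523]
near-y [0.4679 0.1726 0.0509]
far-y [0.5541 0.1573 0.0474]
rodA tip [0.5621 0.2329 0.0543]
mouth [ 0.66949097 -0.00121871] stop [ 0.79822582 -0.01931121]
(0, 0.085, 0) [0.6813 0.083  0.    ] [[223.56143118 214.0850739 ]] [[236.05127803 178.49495459]]
(0, -0.085, 0) [ 0.6577 -0.0854  0.    ] [[258.36647846 189.86326861]] [[291.45890638 184.83452551]]
(0.15, 0.085, 0) [0.8299 0.0621 0.    ] [[197.30355756 190.62548942]] [[242.06800392 131.12059856]]
48 -1 [0.5146 0.2936 0.0932] topcrop [148. 330.] sidecrop [243. 337.]
48 1 [0.5556 0.2857 0.0932] topcrop [177. 184.] sidecrop [165. 251.]
16 -1 [0.5086 0.2621 0.0932] topcrop [260. 349.] sidecrop [322. 282.]
16 1 [0.5496 0.2543 0.0932] topcrop [289. 202.] sidecrop [244. 197.]
-16 -1 [0.5026 0.2307 0.0932] topcrop [372. 368.] sidecrop [399. 227.]
-16 1 [0.5436 0.2229 0.0932] topcrop [400. 221.] sidecrop [321. 144.]
-48 -1 [0.4966 0.1993 0.0932] topcrop [484. 387.] sidecrop [475. 174.]
-48 1 [0.5376 0.1914 0.0932] topcrop [512. 240.] sidecrop [396.  93.]
```

```bash
cat >> h.py <<'E'
from scipy.spatial.transform import Slerp
def Rt(yaw,tilt=0):  # deg; tool x heading yaw, tool z down leaning forward by tilt
    y=np.radians(yaw); X=np.array([np.cos(y),np.sin(y),0]); Z=np.array([0,0,-1.]); Y=np.cross(Z,X)
    return R.from_matrix(np.c_[X,Y,Z])*R.from_rotvec([0,np.radians(tilt),0])
def rel(p,yaw,tilt=0,grip=-1,n=None,vmax=1.0,pivot='tcp'):
    from rig import robot
    o=robot.get_obs(); p0=o['position']; r0=R.from_quat(o['tool_rot']); r1=Rt(yaw,tilt)
    p=np.array(p,float)
    if pivot=='grasp': p=p+r1.apply([0,0,.019])
    d=r0.inv().apply(p-p0)/.04; w=np.degrees((r0.inv()*r1).as_rotvec())/5
    m=max(np.abs(d).max()/vmax,np.abs(w).max()); n=n or int(np.ceil(m/.97)) or 1
    print('err mm',((p-p0)*1000).round(1),'rot deg',(w*5).round(1),'n',n, 't',o['time'],'F',o['ft_force'].round(1),'w',round(o['grip_width'],4))
    S=Slerp([0,1],R.concatenate([r0,r1])); rows=[]
    for i in range(n):
        a,b=S(i/n),S((i+1)/n)
        rows.append(' '.join(f'{x:.2f}' for x in np.r_[np.degrees((a.inv()*b).as_rotvec())/5,a.inv().apply((p-p0)/n)/.04])+f' {grip}')
    for i in range(0,n,5): print("; ".join(rows[i:i+5]))
E
python3 - <<'E'
from h import *
print(R.from_quat([.98313,.18287,0,-.00106]).as_matrix().round(3))
rel([.4419,-.2552,.12],-4.8,0)
E
```

```text
[[ 0.933  0.36  -0.   ]
 [ 0.36  -0.933  0.002]
 [ 0.    -0.002 -1.   ]]
err mm [ 217.1  328.  -102.6] rot deg [ 0.   0.  25.9] n 9 t 1.3 F [ 0.1  0.4 -0.2] w 0.087
0.00 0.00 0.57 0.89 -0.63 0.28 -1; 0.00 0.00 0.57 0.86 -0.68 0.28 -1; 0.00 0.00 0.57 0.82 -0.72 0.28 -1; 0.00 0.00 0.57 0.79 -0.76 0.28 -1; 0.00 0.00 0.57 0.75 -0.80 0.28 -1
0.00 0.00 0.57 0.71 -0.83 0.28 -1; 0.00 0.00 0.57 0.66 -0.87 0.28 -1; 0.00 0.00 0.57 0.62 -0.90 0.28 -1; 0.00 0.00 0.57 0.57 -0.93 0.28 -1
```

```bash
python3 -m crank '0 0 0.57 0.89 -0.63 0.28 -1; 0 0 0.57 0.86 -0.68 0.28 -1; 0 0 0.57 0.82 -0.72 0.28 -1; 0 0 0.57 0.79 -0.76 0.28 -1; 0 0 0.57 0.75 -0.80 0.28 -1' 30
python3 -m crank '0 0 0.57 0.71 -0.83 0.28 -1; 0 0 0.57 0.66 -0.87 0.28 -1; 0 0 0.57 0.62 -0.90 0.28 -1; 0 0 0.57 0.57 -0.93 0.28 -1'
python3 - <<'E'
from h import *
rel([.4419,-.2552,.10],-4.8,35,pivot='grasp')
E
```

```text
time: 1.92
position: [0.3484, -0.4021, 0.166]
tool_rot: [0.999, 0.052, 0.001, 0.004]
ft_force: [0.7, -0.3, -1.2]
grip_width: 0.087
time: 2.42
position: [0.4511, -0.2548, 0.1197]
tool_rot: [0.999, -0.051, 0.003, 0.005]
ft_force: [0.4, -0.4, 0.5]
grip_width: 0.0869
err mm [  1.7  -1.3 -35.3] rot deg [ 0.9 34.6 -0.9] n 8 t 2.425 F [ 0.4 -0.4  0.5] w 0.0869
0.02 0.87 -0.02 0.00 0.00 0.11 -1; 0.02 0.87 -0.02 -0.00 0.00 0.11 -1; 0.02 0.87 -0.02 -0.01 0.00 0.11 -1; 0.02 0.87 -0.02 -0.02 0.00 0.11 -1; 0.02 0.87 -0.02 -0.03 0.00 0.11 -1
0.02 0.87 -0.02 -0.04 0.00 0.10 -1; 0.02 0.87 -0.02 -0.04 0.00 0.10 -1; 0.02 0.87 -0.02 -0.05 0.00 0.10 -1
```

```bash
python3 -m crank '0.02 0.87 -0.02 0 0 0.11 -1; 0.02 0.87 -0.02 0 0 0.11 -1; 0.02 0.87 -0.02 0 0 0.11 -1; 0.02 0.87 -0.02 -0.02 0 0.11 -1; 0.02 0.87 -0.02 -0.03 0 0.1 -1'
python3 -m crank '0.02 0.87 -0.02 -0.04 0 0.1 -1; 0.02 0.87 -0.02 -0.04 0 0.1 -1; 0.02 0.87 -0.02 -0.05 0 0.1 -1;0 0 0 0 0 0 -1'
python3 - <<'E'
from h import *
from rig import robot
print(robot.get_obs()['q'].round(2))
rel([.4419,-.2552,.025],-4.8,35,pivot='grasp')
E
```

```text
time: 3.05
position: [0.4579, -0.251, 0.0992]
tool_rot: [0.981, -0.039, 0.19, 0.01]
ft_force: [0.4, -0.1, 0.5]
grip_width: 0.0869
time: 3.55
position: [0.4596, -0.2475, 0.0892]
tool_rot: [0.962, -0.035, 0.27, 0.003]
ft_force: [0.4, 0.6, -0.1]
grip_width: 0.087
[-0.97  0.61  2.17  1.55  0.43 -0.8 ]
err mm [ -6.8  -8.7 -79.8] rot deg [-1.1  3.6  0.3] n 2 t 3.55 F [ 0.4  0.6 -0.1] w 0.087
-0.11 0.36 0.03 -0.58 0.13 0.81 -1; -0.11 0.36 0.03 -0.61 0.12 0.79 -1
```

```bash
python3 - <<'E'
from h import *
rel([.4415,-.2545,.05],-4.8,0,pivot='grasp')
E
```

```text
err mm [-18.1  -7.  -58.2] rot deg [ -0.9 -31.4   0.6] n 7 t 3.55 F [ 0.4  0.6 -0.1] w 0.087
-0.03 -0.90 0.02 -0.16 0.03 0.14 -1; -0.03 -0.90 0.02 -0.15 0.03 0.16 -1; -0.03 -0.90 0.02 -0.14 0.03 0.17 -1; -0.03 -0.90 0.02 -0.12 0.03 0.18 -1; -0.03 -0.90 0.02 -0.11 0.03 0.19 -1
-0.03 -0.90 0.02 -0.09 0.03 0.20 -1; -0.03 -0.90 0.02 -0.08 0.03 0.20 -1
```

```bash
python3 -m crank '-0.03 -0.9 0.02 -0.16 0.03 0.12 -1; -0.03 -0.9 0.02 -0.15 0.03 0.12 -1; -0.03 -0.9 0.02 -0.14 0.03 0.12 -1; -0.03 -0.9 0.02 -0.12 0.03 0.12 -1; -0.03 -0.9 0.02 -0.11 0.03 0.12 -1'
python3 -m crank '-0.03 -0.9 0.02 -0.09 0.03 0.12 -1; -0.03 -0.9 0.02 -0.08 0.03 0.12 -1; 0 0 0 0 0 0 -1'
python3 - <<'E'
from h import *
rel([.4415,-.2545,.05],-4.8,0,pivot='grasp')
E
```

```text
time: 4.18
position: [0.447, -0.2526, 0.0611]
tool_rot: [0.995, -0.041, 0.094, 0.002]
ft_force: [-0.6, 0.1, 0.1]
grip_width: 0.087
time: 4.55
position: [0.445, -0.2585, 0.0528]
tool_rot: [0.999, -0.043, 0.015, 0.008]
ft_force: [1.0, 0.1, 1.0]
grip_width: 0.0872
err mm [ -3.5   4.  -21.8] rot deg [ 0.8 -1.7 -0.1] n 1 t 4.55 F [1.  0.1 1. ] w 0.0872
0.17 -0.34 -0.02 -0.11 -0.10 0.54 -1
```

```bash
python3 -m crank '0.17 -0.34 0 -0.11 -0.1 0.54 -1; 0 0 0 0 0 0 -1'
python3 - <<'E'
from h import *
from rig import viewer
import cv2
rel([.4415,-.2545,.024],-4.8,0,pivot='grasp')
for n in ('top','side'):
    p=viewer.camera(n); cv2.imwrite(f"pics/{n}1.png",p["img"][:,:,::-1])
s=cv2.imread("pics/side1.png"); cv2.imwrite("pics/side1k.png",cv2.resize(s[140:220,270:370],None,fx=7,fy=7,interpolation=cv2.INTER_CUBIC))
E
```

```text
time: 4.8
position: [0.4422, -0.2551, 0.0319]
tool_rot: [0.999, -0.043, 0.001, 0.001]
ft_force: [-0.3, 0.3, 0.4]
grip_width: 0.0872
err mm [ -0.7   0.6 -26.9] rot deg [ 0.2 -0.2 -0.1] n 1 t 4.8 F [-0.3  0.3  0.4] w 0.0872
0.03 -0.03 -0.03 -0.02 -0.01 0.67 -1
```

View pics/side1k.png

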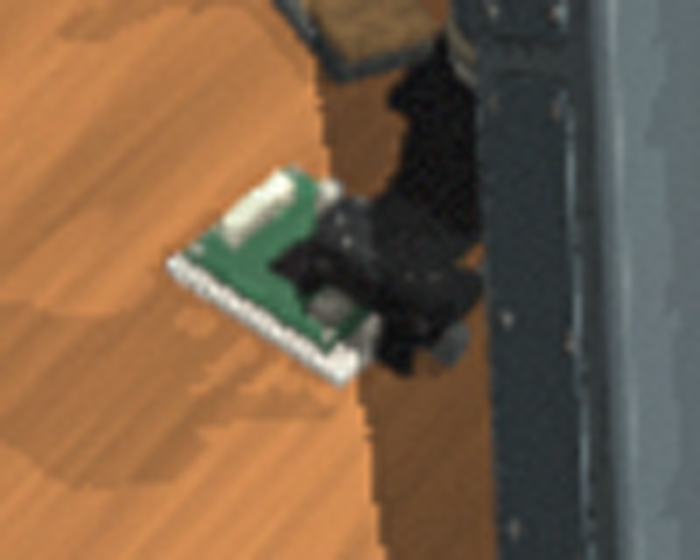

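The open fingers straddle the tongue: its end shows at crop (455,340), in front of the fingers. Next I lower and close.

```bash
python3 -m crank '0.03 0 0 -0.02 0 0.4 -1; 0 0 0 0 0 0.22 -1; 0 0 0 0 0 0 -1'; python3 -m crank '0 0 0 0 0 0 1; 0 0 0 0 0 0 1; 0 0 0 0 0 0 1; 0 0 0 0 0 0 1' 30
python3 - <<'E'
from h import *
rel([.4922,.0237,.024],-8,0,1,pivot='grasp',vmax=.5)
E
```

```text
time: 5.28
position: [0.4419, -0.2563, 0.0077]
tool_rot: [0.999, -0.044, 0.003, 0.002]
ft_force: [0.4, -0.4, 0.9]
grip_width: 0.0871
time: 5.78
position: [0.4421, -0.2566, 0.008]
tool_rot: [0.999, -0.044, 0.004, 0.002]
ft_force: [-0.4, 0.4, 0.7]
grip_width: 0.0553
err mm [ 50.1 280.3  -3. ] rot deg [ 0.2 -0.4  3. ] n 15 t 5.775 F [-0.4  0.4  0.7] w 0.0553
0.00 -0.01 0.04 0.04 -0.47 0.00 1; 0.00 -0.01 0.04 0.04 -0.47 0.00 1; 0.00 -0.01 0.04 0.04 -0.47 0.00 1; 0.00 -0.01 0.04 0.04 -0.47 0.00 1; 0.00 -0.01 0.04 0.04 -0.47 0.00 1
0.00 -0.01 0.04 0.03 -0.47 0.00 1; 0.00 -0.01 0.04 0.03 -0.47 0.00 1; 0.00 -0.01 0.04 0.03 -0.47 0.00 1; 0.00 -0.01 0.04 0.03 -0.47 0.00 1; 0.00 -0.01 0.04 0.03 -0.47 0.00 1
0.00 -0.01 0.04 0.03 -0.47 0.00 1; 0.00 -0.01 0.04 0.02 -0.47 0.00 1; 0.00 -0.01 0.04 0.02 -0.47 0.00 1; 0.00 -0.01 0.04 0.02 -0.47 0.00 1; 0.00 -0.01 0.04 0.02 -0.47 0.00 1
```

Fingers are still closing.

```bash
python3 -m crank '0 0 0 0 0 0 1; 0 0 0 0 0 0 1; 0 0 0 0 0 0 1; 0 0 0 0 0 0 1; 0 0 0 0 0 0 1'; python3 -m crank '0 0 0 0 0 0 1; 0 0 0 0 0 0 1'
```

```text
time: 6.4
position: [0.4421, -0.2564, 0.0082]
tool_rot: [0.999, -0.044, 0.004, 0.002]
ft_force: [0.5, -0.3, 0.7]
grip_width: 0.0136
time: 6.65
position: [0.4422, -0.2564, 0.0082]
tool_rot: [0.999, -0.043, 0.004, 0.002]
ft_force: [-0.3, -0.2, -0.5]
grip_width: 0.0135
```

```bash
python3 -m crank '0 0 0.04 0.04 -0.3 0 1; 0 0 0.04 0.04 -0.4 0 1; 0 0 0.04 0.04 -0.4 0 1; 0 0 0.04 0.04 -0.4 0 1; 0 0 0 0 0 0 1'
python3 - <<'E'
from h import *
rel([.4922,.0237,.0272],-8,0,1,pivot='grasp',vmax=.5)
from rig import viewer
import cv2
for n in ('top','side'):
    p=viewer.camera(n); cv2.imwrite(f"pics/{n}2.png",p["img"][:,:,::-1])
s=cv2.imread("pics/side2.png"); cv2.imwrite("pics/side2k.png",cv2.resize(s[140:260,220:370],None,fx=5,fy=5,interpolation=cv2.INTER_CUBIC))
E
```

```text
time: 7.28
position: [0.4552, -0.1928, 0.0082]
tool_rot: [0.999, -0.051, 0.004, 0.002]
ft_force: [0.3, 2.4, 0.6]
grip_width: 0.0136
err mm [ 37.  216.5   0. ] rot deg [ 0.2 -0.5  2.1] n 12 t 7.275 F [0.3 2.4 0.6] w 0.0136
0.00 -0.01 0.04 0.03 -0.46 -0.00 1; 0.00 -0.01 0.04 0.03 -0.46 -0.00 1; 0.00 -0.01 0.04 0.03 -0.46 -0.00 1; 0.00 -0.01 0.04 0.03 -0.46 -0.00 1; 0.00 -0.01 0.04 0.02 -0.46 -0.00 1
0.00 -0.01 0.04 0.02 -0.46 -0.00 1; 0.00 -0.01 0.04 0.02 -0.46 -0.00 1; 0.00 -0.01 0.04 0.02 -0.46 -0.00 1; 0.00 -0.01 0.04 0.02 -0.46 -0.00 1; 0.00 -0.01 0.04 0.02 -0.46 -0.00 1
0.00 -0.01 0.04 0.02 -0.46 -0.00 1; 0.00 -0.01 0.04 0.01 -0.46 -0.00 1
```

View pics/side2k.png

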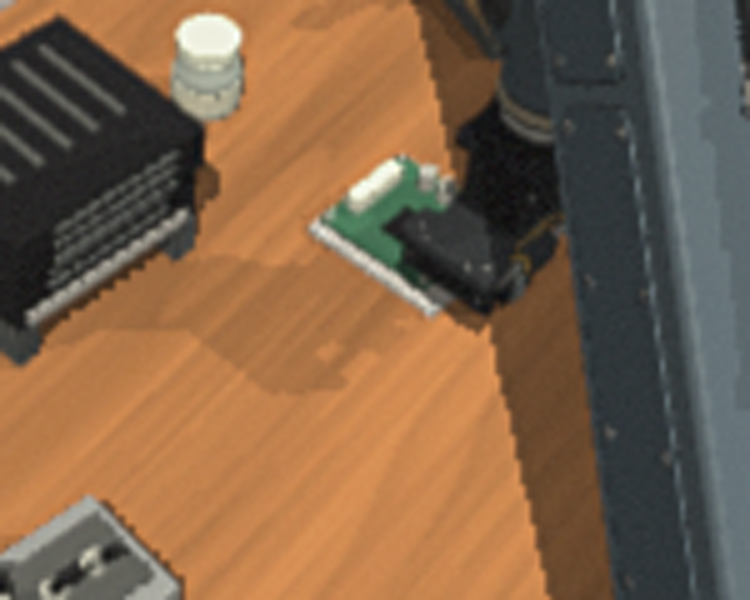

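The carrier follows, flat in the grip (crop 310–450, 160–310). I continue.

```bash
python3 -m crank '0 0 0.04 0.03 -0.46 0 1; 0 0 0.04 0.03 -0.46 0 1; 0 0 0.04 0.03 -0.46 0 1; 0 0 0.04 0.03 -0.46 0 1; 0 0 0.04 0.02 -0.46 0 1'
python3 -m crank '0 0 0.04 0.02 -0.46 0 1; 0 0 0.04 0.02 -0.46 0 1; 0 0 0.04 0.02 -0.46 0 1; 0 0 0.04 0.02 -0.46 0 1;0 0 0 0 0 0 1'
python3 - <<'E'
from h import *
rel([.4922,.0237,.0272],-8,0,1,pivot='grasp',vmax=.5)
E
```

```text
time: 8.0
position: [0.4742, -0.1074, 0.0082]
tool_rot: [0.998, -0.063, 0.008, 0.005]
ft_force: [0.1, -2.6, 0.9]
grip_width: 0.0139
time: 8.62
position: [0.4899, -0.0368, 0.0082]
tool_rot: [0.997, -0.071, 0.01, 0.007]
ft_force: [0.0, 2.5, 0.8]
grip_width: 0.0135
err mm [ 2.3 60.5  0. ] rot deg [ 0.7 -1.2 -0.2] n 4 t 8.625 F [0.  2.5 0.8] w 0.0135
0.03 -0.06 -0.01 -0.04 -0.38 -0.01 1; 0.03 -0.06 -0.01 -0.04 -0.38 -0.00 1; 0.03 -0.06 -0.01 -0.04 -0.38 -0.00 1; 0.03 -0.06 -0.01 -0.04 -0.38 -0.00 1
```

```bash
python3 -m crank '0.03 -0.06 0 -0.04 -0.38 0 1; 0.03 -0.06 0 -0.04 -0.4 0 1; 0.03 -0.06 0 -0.04 -0.4 0 1; 0.03 -0.06 0 -0.04 -0.4 0 1;0 0 0 0 0 0 1'
python3 - <<'E'
from h import *
rel([.4922,.0237,.0272],-8,0,1,pivot='grasp',vmax=.5)
from rig import viewer
import cv2
for n in ('top','side'):
    p=viewer.camera(n); cv2.imwrite(f"pics/{n}3.png",p["img"][:,:,::-1])
s=cv2.imread("pics/side3.png"); cv2.imwrite("pics/side3k.png",cv2.resize(s[140:260,180:330],None,fx=5,fy=5,interpolation=cv2.INTER_CUBIC))
s=cv2.imread("pics/top3.png"); cv2.imwrite("pics/top3k.png",cv2.resize(s[110:260,200:350],None,fx=4,fy=4,interpolation=cv2.INTER_CUBIC))
E
```

```text
time: 9.25
position: [0.4951, 0.0285, 0.0082]
tool_rot: [0.997, -0.073, 0.002, 0.001]
ft_force: [0.6, 2.5, 2.1]
grip_width: 0.0136
err mm [-2.9 -4.8  0. ] rot deg [ 0.1 -0.2 -0.3] n 1 t 9.25 F [0.6 2.5 2.1] w 0.0136
0.02 -0.04 -0.07 -0.05 0.13 -0.00 1
```

View pics/side3k.png

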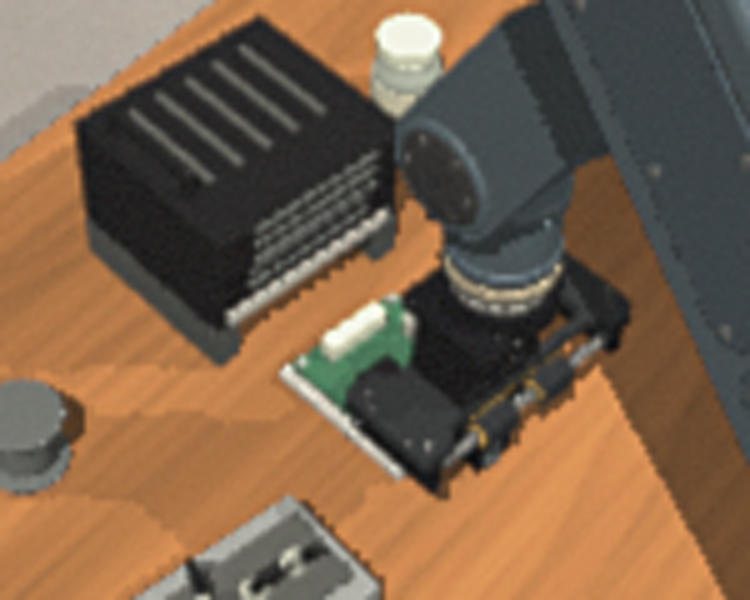

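View pics/top3k.png

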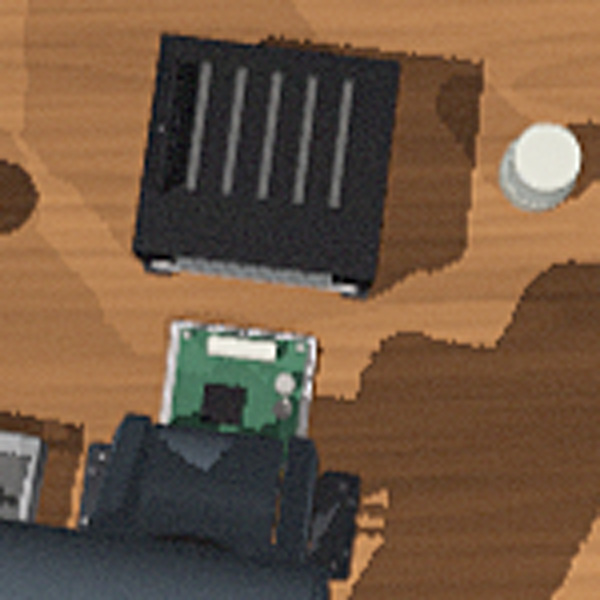

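```bash
cat >> h.py <<'E'
M0=np.array([.6695,-.0012]); MY=np.radians(-8.0)
RM=np.array([[np.cos(MY),-np.sin(MY)],[np.sin(MY),np.cos(MY)]])
def mf(p): return RM.T@(np.array(p)[:2]-M0)
def wm(x,y): return M0+RM@[x,y]
E
python3 - <<'E'
from h import *
a,b=[onz('top',cu(*p,(200,110),4),.008) for p in [(172,322),(317,338)]]
print(a,b,np.linalg.norm(a-b),np.degrees(np.arctan2(*(a-b)[[1,0]]))-90,'mouth frame',mf((a+b)/2),mf(a),mf(b))
from rig import robot
o=robot.get_obs(); print('tool mf',mf(o['position']))
for x in(-.07,-.055): rel([*wm(x,0),.0272],-8,0,1,pivot='grasp',vmax=.4)
E
```

```text
[0.6437205  0.06315309 0.008     ] [ 0.62888526 -0.04602532  0.008     ] 0.11018170485524917 -7.737996744004775 mouth frame [-0.03423292  0.00504872] [-0.03448484  0.06013899] [-0.033981   -0.05004156]
tool mf [-0.176807    0.00439577]
err mm [105.2 -19.2   0. ] rot deg [ 0.1 -0.2 -0.4] n 7 t 9.35 F [0.6 3.6 3.1] w 0.0136
0.00 -0.01 -0.01 0.38 0.01 0.00 1; 0.00 -0.01 -0.01 0.38 0.01 0.00 1; 0.00 -0.01 -0.01 0.38 0.01 0.00 1; 0.00 -0.01 -0.01 0.38 0.01 0.00 1; 0.00 -0.01 -0.01 0.38 0.01 0.00 1
0.00 -0.01 -0.01 0.38 0.02 0.00 1; 0.00 -0.01 -0.01 0.38 0.02 0.00 1
err mm [120.  -21.3   0. ] rot deg [ 0.1 -0.2 -0.4] n 8 t 9.35 F [0.6 3.6 3.1] w 0.0136
0.00 -0.00 -0.01 0.38 0.01 0.00 1; 0.00 -0.00 -0.01 0.38 0.01 0.00 1; 0.00 -0.00 -0.01 0.38 0.01 0.00 1; 0.00 -0.00 -0.01 0.38 0.01 0.00 1; 0.00 -0.00 -0.01 0.38 0.01 0.00 1
0.00 -0.00 -0.01 0.38 0.01 0.00 1; 0.00 -0.00 -0.01 0.38 0.01 0.00 1; 0.00 -0.00 -0.01 0.38 0.01 0.00 1
```

```bash
python3 -m crank '0 0 0 0 0.12 0 1; 0 0 0 0 0 0 1'
python3 -m crank '0 0 0 0.3 0 0 1; 0 0 0 0.3 0 0 1;  0 0 0 0.3 0 0 1; 0 0 0 0 0 0 1'
python3 - <<'E'
from h import *
rel([*wm(-.06,0),.0272],-8,0,1,pivot='grasp',vmax=.4)
from rig import robot
o=robot.get_obs(); print('tool mf',mf(o['position']))
E
```

```text
time: 9.6
position: [0.494, 0.023, 0.0082]
tool_rot: [0.997, -0.072, 0.002, 0.001]
ft_force: [-0.6, 0.3, 2.7]
grip_width: 0.0137
time: 10.1
position: [0.5032, 0.021, 0.0078]
tool_rot: [0.997, -0.073, -0.027, -0.002]
ft_force: [3.2, 0.5, -0.1]
grip_width: 0.014
err mm [106.9 -13.8   0.4] rot deg [ 0.   3.1 -0.4] n 7 t 10.1 F [ 3.2  0.5 -0.1] w 0.014
0.00 0.09 -0.01 0.38 -0.01 -0.02 1; 0.00 0.09 -0.01 0.38 -0.01 -0.02 1; 0.00 0.09 -0.01 0.38 -0.01 -0.02 1; 0.00 0.09 -0.01 0.38 -0.01 -0.01 1; 0.00 0.09 -0.01 0.38 -0.01 -0.01 1
0.00 0.09 -0.01 0.38 -0.01 -0.01 1; 0.00 0.09 -0.01 0.38 -0.00 -0.00 1
tool mf [-0.16774162 -0.00120171]
```

```bash
python3 - <<'E'
from rig import robot
o=robot.get_obs(); print(o['q'].round(3),o['joint_torque'].round(2),o['joint_velocities'].round(3),o['moment'].round(2))
E
```

```text
[-0.179  0.746  1.842 -0.004  0.608  1.542] [ 1.000e-01 -4.065e+01 -3.540e+00 -3.000e-02  1.270e+00  8.000e-02] [-0.008 -0.006  0.034 -0.01   0.052  0.003] [ 0.07 -0.68  0.02]
```

```bash
python3 -m crank '0 0 0 0 0 0 1'; python3 - <<'E'
from h import *
from rig import robot
o=robot.get_obs(); print(o['q'].round(3),o['joint_torque'].round(2),o['moment'].round(2))
rel([*wm(-.06,0),.0272],-8,0,1,pivot='grasp',vmax=.4)
E
```

```text
time: 10.22
position: [0.5027, 0.0208, 0.0077]
tool_rot: [0.997, -0.074, -0.028, -0.002]
ft_force: [-1.3, 2.6, 2.5]
grip_width: 0.0141
[-0.18   0.746  1.842 -0.004  0.608  1.542] [ -1.41 -40.03  -6.02  -0.31   0.09   0.12] [ 0.42 -0.22  0.12]
err mm [107.3 -13.7   0.5] rot deg [ 0.   3.2 -0.5] n 7 t 10.225 F [-1.3  2.6  2.5] w 0.0141
0.00 0.09 -0.01 0.39 -0.01 -0.02 1; 0.00 0.09 -0.01 0.39 -0.01 -0.02 1; 0.00 0.09 -0.01 0.39 -0.01 -0.02 1; 0.00 0.09 -0.01 0.39 -0.01 -0.01 1; 0.00 0.09 -0.01 0.39 -0.01 -0.01 1
0.00 0.09 -0.01 0.39 -0.01 -0.01 1; 0.00 0.09 -0.01 0.39 -0.01 -0.00 1
```

```bash
python3 - <<'E'
from h import *
from rig import viewer
import cv2
for n in ('top','side'):
    p=viewer.camera(n); cv2.imwrite(f"pics/{n}4.png",p["img"][:,:,::-1])
s=cv2.imread("pics/side4.png"); cv2.imwrite("pics/side4k.png",cv2.resize(s[140:260,180:330],None,fx=5,fy=5,interpolation=cv2.INTER_CUBIC))
s=cv2.imread("pics/top4.png"); cv2.imwrite("pics/top4k.png",cv2.resize(s[110:260,200:350],None,fx=4,fy=4,interpolation=cv2.INTER_CUBIC))
E
```

View pics/side4k.png

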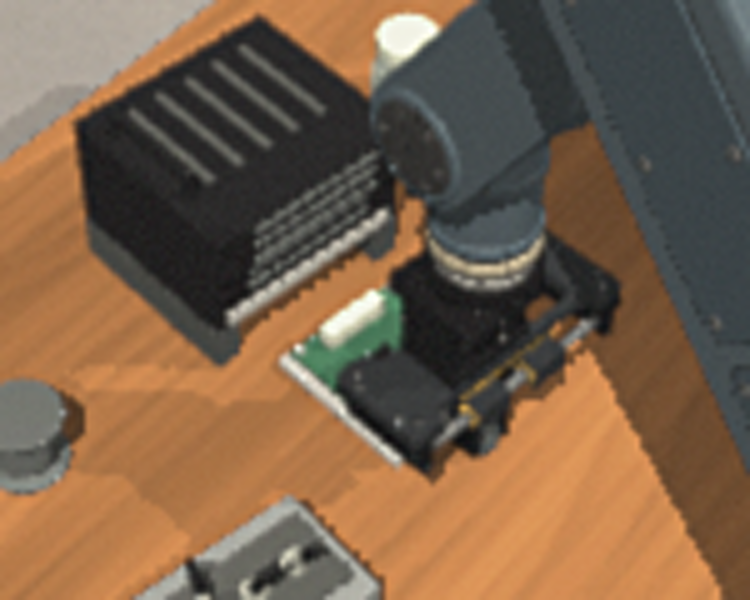

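View pics/top4k.png

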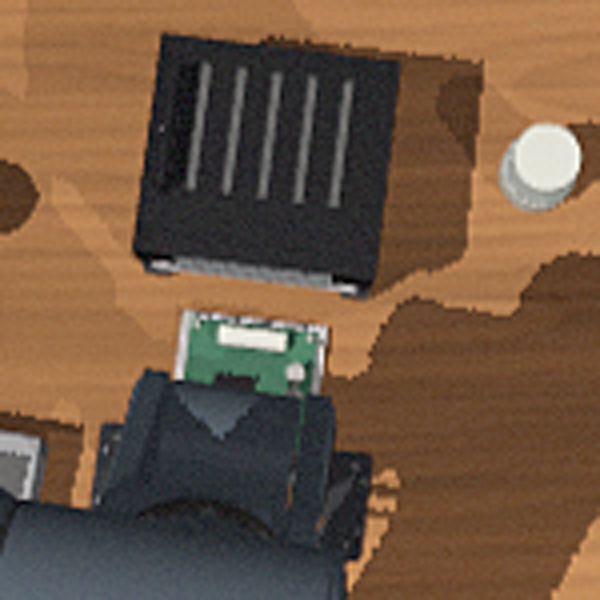

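```bash
python3 -m crank '0 0.3 0 0.4 0 0 1; 0 0.2 0 0.4 0 0 1;  0 0.1 0 0.4 0 0 1'; python3 - <<'E'
from h import *
from rig import robot
o=robot.get_obs(); print(o['q'].round(3),o['joint_torque'].round(2),o['moment'].round(2),o['joint_velocities'].round(2))
rel([*wm(-.06,0),.0272],-8,0,1,pivot='grasp',vmax=.4)
E
```

```text
time: 10.7
position: [0.5097, 0.0201, 0.0066]
tool_rot: [0.996, -0.072, -0.045, -0.003]
ft_force: [-16.3, 2.3, 23.1]
grip_width: 0.0137
[-0.178  0.76   1.798 -0.006  0.674  1.542] [ -1.22 -35.1  -15.08   0.19  -5.11  -0.04] [0.35 2.85 0.01] [ 0.01  0.05 -0.19 -0.01  0.27  0.  ]
err mm [100.3 -12.9   1.6] rot deg [ 0.   5.2 -0.3] n 7 t 10.7 F [-16.3   2.3  23.1] w 0.0137
0.00 0.15 -0.01 0.36 -0.01 -0.04 1; 0.00 0.15 -0.01 0.36 -0.01 -0.03 1; 0.00 0.15 -0.01 0.36 -0.01 -0.03 1; 0.00 0.15 -0.01 0.36 -0.01 -0.02 1; 0.00 0.15 -0.01 0.36 -0.00 -0.02 1
0.00 0.15 -0.01 0.36 -0.00 -0.02 1; 0.00 0.15 -0.01 0.36 -0.00 -0.01 1
```

The gripper has leaned forward about 5° and is pressing the carrier's rear edge down (z force 23 N). I release, straighten up, and regrip lightly so the pitch can slip.

```bash
python3 -m crank '0 0 0 0 0 0 0; 0 0 0 0 0 0 0; 0 0 0 0 0 0 0; 0 0 0 0 0 0 0' 5; python3 - <<'E'
from h import *
from rig import robot
o=robot.get_obs(); print(mf(o['position']))
rel([*wm(-.163,0),.029],-8,0,0,pivot='grasp',vmax=.4)
E
```

```text
time: 11.2
position: [0.5104, 0.019, 0.0058]
tool_rot: [0.996, -0.073, -0.045, -0.003]
ft_force: [0.5, -0.0, -0.9]
grip_width: 0.0411
[-0.16034962 -0.00216627]
err mm [-2.3  2.5  4.2] rot deg [ 0.1  5.1 -0.3] n 2 t 11.2 F [ 0.5 -0.  -0.9] w 0.0411
0.01 0.51 -0.03 -0.04 -0.03 -0.05 0; 0.01 0.51 -0.03 -0.04 -0.03 -0.05 0
```

```bash
python3 -m crank '0 0.51 0 -0.04 -0.03 -0.05 0; 0 0.51 0 -0.04 -0.03 -0.05 0; 0 0 0 0 0 0 0';python3 - <<'E'
from h import *
from rig import viewer
import cv2
rel([*wm(-.163,0),.029],-8,0,0,pivot='grasp',vmax=.4)
p=viewer.camera('top'); cv2.imwrite("pics/top5.png",p["img"][:,:,::-1])
s=cv2.imread("pics/top5.png"); cv2.imwrite("pics/top5k.png",cv2.resize(s[140:240,210:310],None,fx=6,fy=6,interpolation=cv2.INTER_CUBIC))
E
```

```text
time: 11.58
position: [0.5094, 0.0214, 0.0095]
tool_rot: [0.997, -0.073, 0.002, 0.001]
ft_force: [-0.5, 0.9, 0.1]
grip_width: 0.0436
err mm [-1.4  0.1  0.5] rot deg [ 0.1 -0.2 -0.3] n 1 t 11.575 F [-0.5  0.9  0.1] w 0.0436
0.02 -0.04 -0.07 -0.03 0.00 -0.01 0
```

View pics/top5k.png

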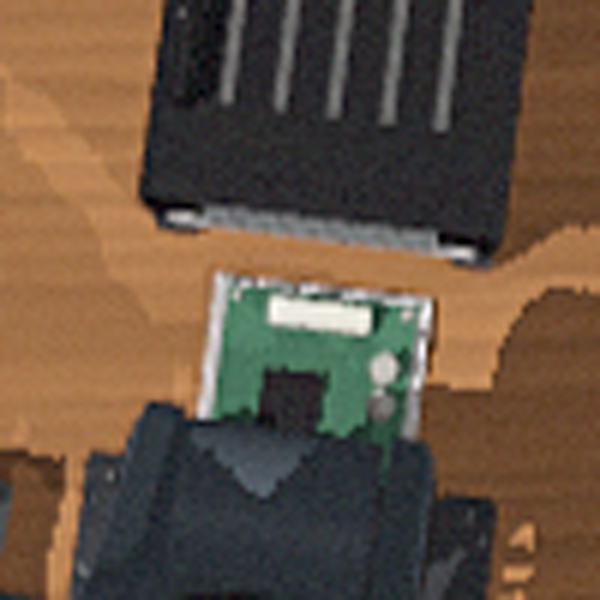

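```bash
python3 - <<'E'
from h import *
a,b=[onz('top',cu(*p,(210,140),6),.008) for p in [(217,272),(435,298)]]
print(np.linalg.norm(a-b),np.degrees(np.arctan2(*(a-b)[[1,0]]))-90,'mouth frame',mf((a+b)/2))
from rig import robot
print(mf(robot.get_obs()['position']))
E
python3 -m crank '0 0 0 0 0 0 1; 0 0 0 0 0 0 1; 0 0 0 0 0 0 1; 0 0 0 0 0 0 1; 0 0 0 0 0 0 1' 6
```

```text
0.11070950912606849 -8.26275626850098 mouth frame [-0.01781613 -0.00266556]
[-1.60725394e-01  2.57665910e-06]
time: 12.25
position: [0.5123, 0.0206, 0.0093]
tool_rot: [0.997, -0.073, 0.003, 0.001]
ft_force: [-0.6, 0.0, -1.0]
grip_width: 0.0139
```

```bash
python3 -m crank '0 0.1 0 0.3 0 0 1; 0 0.1 0 0.4 0 0 1; 0 0.1 0 0.4 0 0 1'; python3 - <<'E'
from h import *
from rig import robot
o=robot.get_obs(); print(mf(o['position']))
rel([*wm(-.065,0),.029],-8,0,1,pivot='grasp',vmax=.5)
E
```

```text
time: 12.62
position: [0.5448, 0.0164, 0.009]
tool_rot: [0.997, -0.073, 0.003, 0.001]
ft_force: [-5.4, 0.3, 5.4]
grip_width: 0.0139
[-1.25946740e-01  1.22777901e-04]
err mm [60.3 -8.6  1. ] rot deg [ 0.1 -0.4 -0.3] n 4 t 12.625 F [-5.4  0.3  5.4] w 0.0139
0.00 -0.02 -0.02 0.38 -0.00 -0.00 1; 0.00 -0.02 -0.02 0.38 -0.00 -0.00 1; 0.00 -0.02 -0.02 0.38 -0.00 -0.00 1; 0.00 -0.02 -0.02 0.38 0.00 -0.01 1
```

Now it tracks. Continue to tool x ≈ −70 mm in the mouth frame.

```bash
python3 -m crank '0 0.08 0 0.36 0 -0.01 1; 0 0.08 0 0.38 0 -0.01 1; 0 0.08 0 0.36 0 -0.01 1; 0 0.08 0 0.3 0 -0.01 1; 0 0 0 0 0 0 1'; python3 - <<'E'
from h import *
from rig import robot,viewer
o=robot.get_obs(); print(mf(o['position']))
rel([*wm(-.065,0),.029],-8,0,1,pivot='grasp',vmax=.5)
import cv2
for n in ('top','side'):
    p=viewer.camera(n); cv2.imwrite(f"pics/{n}6.png",p["img"][:,:,::-1])
s=cv2.imread("pics/side6.png"); cv2.imwrite("pics/side6k.png",cv2.resize(s[140:260,180:330],None,fx=5,fy=5,interpolation=cv2.INTER_CUBIC))
E
```

```text
time: 13.25
position: [0.6056, 0.0075, 0.0109]
tool_rot: [0.997, -0.072, 0.019, 0.002]
ft_force: [1.1, 0.3, -1.3]
grip_width: 0.0141
[-0.06449316 -0.00025969]
err mm [-0.5  0.3 -0.9] rot deg [ 0.1 -2.2 -0.3] n 1 t 13.25 F [ 1.1  0.3 -1.3] w 0.0141
0.01 -0.44 -0.06 -0.01 -0.01 0.02 1
```

View pics/side6k.png

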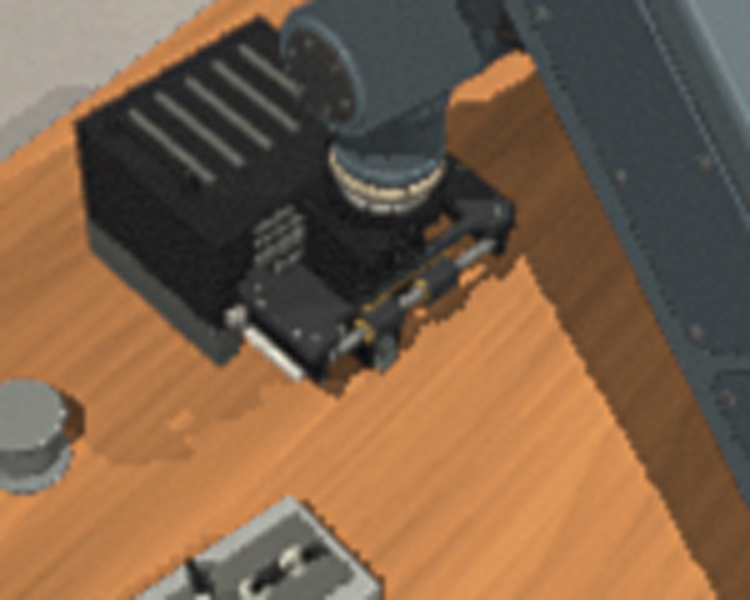

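```bash
python3 -m crank '0 0 0 0 0 0 0; 0 0 0 0 0 0 0; 0 0 0 0 0 0 0; 0 0 0 0 0 0 0' 6; python3 - <<'E'
from h import *
rel([*wm(-.067,0),.032],-8,35,0,pivot='grasp',vmax=.5)
E
```

```text
time: 13.85
position: [0.6034, 0.008, 0.0115]
tool_rot: [0.997, -0.072, 0.018, 0.002]
ft_force: [0.2, -0.1, 0.2]
grip_width: 0.0412
err mm [10.5 -1.4  4.9] rot deg [ 0.2 32.9 -0.3] n 7 t 13.85 F [ 0.2 -0.1  0.2] w 0.0412
0.00 0.94 -0.01 0.04 -0.00 -0.02 0; 0.00 0.94 -0.01 0.04 -0.00 -0.01 0; 0.00 0.94 -0.01 0.04 -0.00 -0.01 0; 0.00 0.94 -0.01 0.04 -0.00 -0.01 0; 0.00 0.94 -0.01 0.04 -0.00 -0.00 0
0.00 0.94 -0.01 0.04 -0.00 0.00 0; 0.00 0.94 -0.01 0.04 -0.00 0.00 0
```

```bash
python3 -m crank '0 0.94 0 0.04 0 -0.05 0; 0 0.94 0 0.04 0 -0.04 0; 0 0.94 0 0.04 0 -0.02 0; 0 0.94 0 0.04 0 -0.01 0'; python3 - <<'E'
from h import *
from rig import robot
print(robot.get_obs()['q'].round(2))
rel([*wm(-.067,0),.032],-8,35,0,pivot='grasp',vmax=.5)
E
```

```text
time: 14.35
position: [0.6119, 0.0065, 0.0189]
tool_rot: [0.98, -0.071, 0.188, 0.014]
ft_force: [-0.0, -0.1, -0.6]
grip_width: 0.0435
[-0.18  0.76  1.89  0.09  0.11  1.45]
err mm [ 2.   0.1 -2.5] rot deg [ 0.2 13.3 -0.2] n 3 t 14.35 F [-0.  -0.1 -0.6] w 0.0435
0.02 0.88 -0.01 0.01 -0.00 0.03 0; 0.02 0.88 -0.01 0.01 -0.00 0.03 0; 0.02 0.88 -0.01 0.00 -0.00 0.03 0
```

Leaning 35° would drive q5 to its limit of 0. So I use about 18°, grip the tongue lightly until close, then push the last bit on the tongue's end with shut fingers.

```bash
python3 - <<'E'
from h import *
rel([*wm(-.067,0),.026],-8,18,0,pivot='grasp',vmax=.5)
E
```

```text
err mm [ -2.9   0.8 -11. ] rot deg [ 0.2 -3.7 -0.2] n 1 t 14.35 F [-0.  -0.1 -0.6] w 0.0435
0.04 -0.75 -0.05 -0.17 -0.01 0.23 0
```

```bash
python3 -m crank '0.04 -0.75 -0.05 -0.17 0 0.23 0; 0 0 0 0 0 0 0'; python3 - <<'E'
from h import *
rel([*wm(-.067,0),.026],-8,18,0,pivot='grasp',vmax=.5)
E
python3 -m crank '0 0 0 0 0 0 1; 0 0 0 0 0 0 1; 0 0 0 0 0 0 1; 0 0 0 0 0 0 1; 0 0 0 0 0 0 1' 6
python3 - <<'E'
from h import *
rel([*wm(-.032,0),.028],-8,18,1,pivot='grasp',vmax=.5)
E
```

```text
time: 14.6
position: [0.6065, 0.0075, 0.0072]
tool_rot: [0.986, -0.069, 0.154, 0.011]
ft_force: [0.3, 0.5, 0.9]
grip_width: 0.0433
err mm [ 2.4 -0.2  0.7] rot deg [-0.   0.3  0. ] n 1 t 14.6 F [0.3 0.5 0.9] w 0.0433
-0.00 0.05 0.00 0.06 -0.00 0.00 0
time: 15.22
position: [0.6065, 0.0075, 0.0079]
tool_rot: [0.985, -0.069, 0.155, 0.011]
ft_force: [0.0, -0.0, -1.4]
grip_width: 0.0139
err mm [37.1 -5.1  2.1] rot deg [-0.   0.2 -0. ] n 2 t 15.225 F [ 0.  -0.  -1.4] w 0.0139
-0.00 0.02 -0.00 0.45 -0.00 0.12 1; -0.00 0.02 -0.00 0.45 -0.00 0.12 1
```

```bash
python3 -m crank '0 0.06 0 0.24 0 0.06 1; 0 0.06 0 0.26 0 0.06 1; 0 0.06 0 0.26 0 0.06 1'; python3 - <<'E'
from h import *
rel([*wm(-.032,0),.027],-8,18,1,pivot='grasp',vmax=.5)
from rig import robot
print(robot.get_obs()['q'].round(2))
E
```

```text
time: 15.6
position: [0.6353, 0.0038, 0.009]
tool_rot: [0.985, -0.069, 0.159, 0.011]
ft_force: [-1.1, 0.3, -2.0]
grip_width: 0.0139
err mm [ 8.4 -1.3 -0. ] rot deg [-0.  -0.3 -0. ] n 1 t 15.6 F [-1.1  0.3 -2. ] w 0.0139
-0.01 -0.07 -0.00 0.20 0.00 0.07 1
[-0.18  0.78  1.79  0.05  0.25  1.49]
```

```bash
python3 -m crank '0 0 0 0.2 0 0.06 1; 0 0 0 0 0 0 1'; python3 - <<'E'
from h import *
rel([*wm(-.032,0),.027],-8,18,1,pivot='grasp',vmax=.5)
from rig import robot,viewer
print(robot.get_obs()['q'].round(2))
import cv2
for n in ('top','side'):
    p=viewer.camera(n); cv2.imwrite(f"pics/{n}7.png",p["img"][:,:,::-1])
s=cv2.imread("pics/side7.png"); cv2.imwrite("pics/side7k.png",cv2.resize(s[140:260,180:330],None,fx=5,fy=5,interpolation=cv2.INTER_CUBIC))
E
```

```text
time: 15.85
position: [0.6462, 0.0022, 0.0094]
tool_rot: [0.985, -0.069, 0.16, 0.011]
ft_force: [0.6, 0.2, -1.7]
grip_width: 0.0137
err mm [-2.6  0.3 -0.5] rot deg [-0.  -0.5  0. ] n 1 t 15.85 F [ 0.6  0.2 -1.7] w 0.0137
-0.01 -0.10 0.00 -0.07 0.00 -0.01 1
[-0.17  0.79  1.77  0.05  0.26  1.49]
```

View pics/side7k.png

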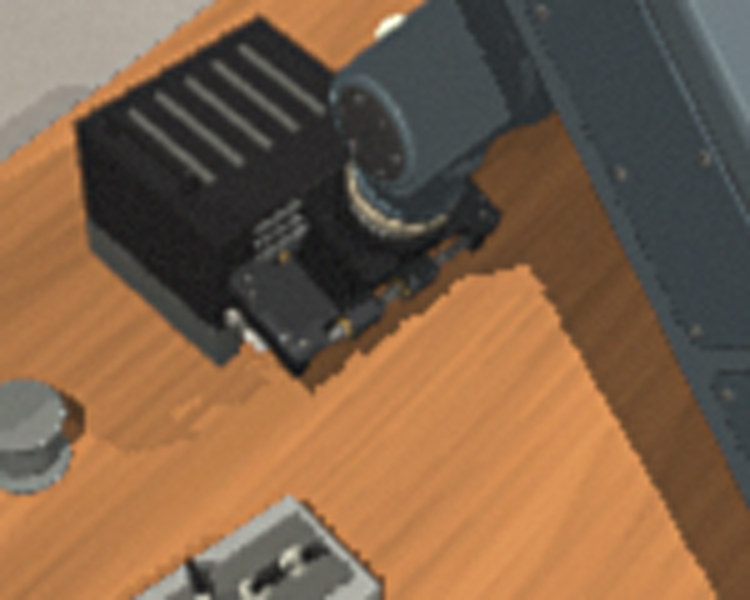

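```bash
python3 -m crank '0 0 0 0 0 0 0; 0 0 0 0 0 0 0; 0 0 0 0 0 0 0; 0 0 0 0 0 0 0' 6; python3 - <<'E'
from h import *
rel([*wm(-.072,0),.013],-8,15,0,vmax=.5)
from rig import robot
print(mf(robot.get_obs()['position']))
E
```

```text
time: 16.45
position: [0.6456, 0.0023, 0.0103]
tool_rot: [0.985, -0.069, 0.161, 0.011]
ft_force: [0.7, 0.2, -0.3]
grip_width: 0.0414
err mm [-47.4   6.5   2.7] rot deg [-0.  -3.6  0. ] n 3 t 16.45 F [ 0.7  0.2 -0.3] w 0.0414
-0.00 -0.24 0.00 -0.37 0.00 -0.15 0; -0.00 -0.24 0.00 -0.37 0.00 -0.14 0; -0.00 -0.24 0.00 -0.38 0.00 -0.13 0
[-0.0241178   0.00012711]
```

```bash
python3 -m crank '0 -0.2 0 -0.37 0 -0.14 0; 0 -0.24 0 -0.37 0 -0.14 0; 0 -0.24 0 -0.38 0 -0.13 0; 0 0 0 0 0 0 1; 0 0 0 0 0 0 1' 20; python3 -m crank '0 0 0 0 0 0 1;0 0 0 0 0 0 1;0 0 0 0 0 0 1;0 0 0 0 0 0 1;0 0 0 0 0 0 1'; python3 - <<'E'
from h import *
rel([*wm(-.035,0),.013],-8,15,1,vmax=.5)
from rig import robot,viewer
print(mf(robot.get_obs()['position']))
import cv2
for n in ('top','side'):
    p=viewer.camera(n); cv2.imwrite(f"pics/{n}8.png",p["img"][:,:,::-1])
s=cv2.imread("pics/side8.png"); cv2.imwrite("pics/side8k.png",cv2.resize(s[140:260,180:330],None,fx=5,fy=5,interpolation=cv2.INTER_CUBIC))
E
```

```text
time: 17.08
position: [0.5939, 0.0097, 0.0129]
tool_rot: [0.989, -0.069, 0.129, 0.009]
ft_force: [0.9, -0.4, 1.1]
grip_width: 0.0305
time: 17.7
position: [0.5952, 0.0094, 0.0129]
tool_rot: [0.989, -0.069, 0.13, 0.009]
ft_force: [0.3, 0.4, -0.1]
grip_width: 0.0005
err mm [39.6 -5.7  0.1] rot deg [-0.   0.1  0. ] n 2 t 17.7 F [ 0.3  0.4 -0.1] w 0.0005
-0.00 0.01 0.00 0.48 0.00 0.13 1; -0.00 0.01 0.00 0.48 0.00 0.13 1
[-0.07504565  0.00012565]
```

View pics/side8k.png

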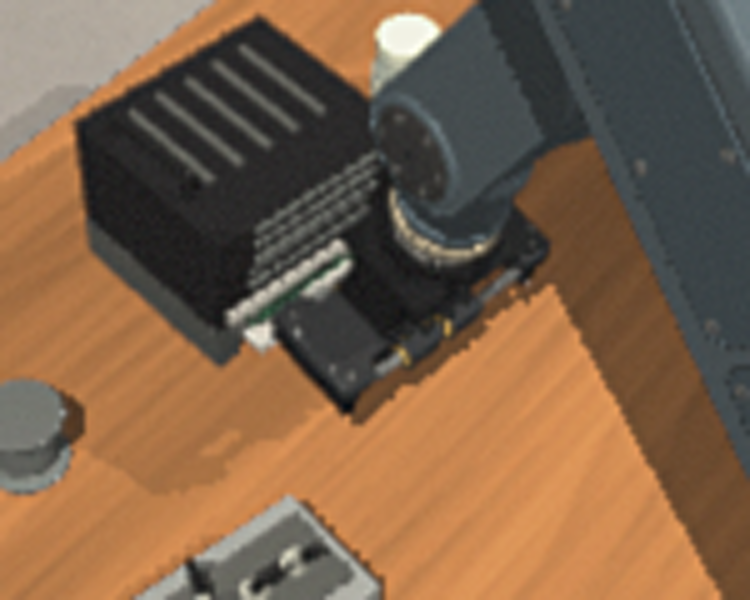

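Carrier is mostly under the hood, with its front edge showing at crop (250–350, 250–335). Push on the tongue's end now.

```bash
python3 -m crank '0 0 0 0.3 0 0.07 1; 0 0 0 0.24 0 0.06 1; 0 0.03 0 0.15 0 0.04 1'; python3 - <<'E'
from h import *
rel([*wm(-.035,0),.013],-8,15,1,vmax=.5)
from rig import robot
print(mf(robot.get_obs()['position']))
E
```

```text
time: 18.18
position: [0.6229, 0.0057, 0.013]
tool_rot: [0.989, -0.069, 0.129, 0.009]
ft_force: [-5.3, 0.2, 2.9]
grip_width: 0.0004
err mm [11.9 -2.   0. ] rot deg [-0.   0.2  0. ] n 1 t 18.175 F [-5.3  0.2  2.9] w 0.0004
-0.01 0.04 0.00 0.29 0.01 0.08 1
[-0.04706586  0.0003068 ]
```

```bash
python3 -m crank '0 0.04 0 0.15 0 0.04 1; 0 0.04 0 0.14 0 0.04 1; 0 0.04 0 0.1 0 0.03 1'; python3 - <<'E'
from h import *
rel([*wm(-.035,0),.013],-8,15,1,vmax=.5)
E
```

```text
time: 18.55
position: [0.6349, 0.0044, 0.0116]
tool_rot: [0.989, -0.069, 0.129, 0.008]
ft_force: [-12.3, 2.0, 8.2]
grip_width: 0.0002
err mm [-0.1 -0.7  1.4] rot deg [-0.1  0.2  0. ] n 1 t 18.55 F [-12.3   2.    8.2] w 0.0002
-0.02 0.03 0.01 0.01 0.02 -0.03 1
```

```bash
python3 -m crank '0 0.04 0 0.1 0 0 1; 0 0.04 0 0.1 0 0 1'; python3 -m crank '0 0.04 0 0.1 0 0 1; 0 0.04 0 0.1 0 0 1'; python3 - <<'E'
from h import *
rel([*wm(-.035,0),.013],-8,15,1,vmax=.5)
from rig import robot,viewer
print(mf(robot.get_obs()['position']))
import cv2
for n in ('top','side'):
    p=viewer.camera(n); cv2.imwrite(f"pics/{n}9.png",p["img"][:,:,::-1])
s=cv2.imread("pics/side9.png"); cv2.imwrite("pics/side9k.png",cv2.resize(s[140:260,180:330],None,fx=5,fy=5,interpolation=cv2.INTER_CUBIC))
E
```

```text
time: 18.8
position: [0.6348, 0.0045, 0.0116]
tool_rot: [0.99, -0.068, 0.124, 0.008]
ft_force: [-9.1, -0.9, 6.1]
grip_width: 0.0008
time: 19.05
position: [0.6348, 0.0046, 0.0117]
tool_rot: [0.991, -0.068, 0.119, 0.007]
ft_force: [-8.6, -0.3, 6.2]
grip_width: 0.0006
err mm [ 0.1 -0.9  1.3] rot deg [-0.1  1.3  0.1] n 1 t 19.05 F [-8.6 -0.3  6.2] w 0.0006
-0.02 0.26 0.02 0.01 0.02 -0.03 1
[-0.03517798  0.00086419]
```

View pics/side9k.png

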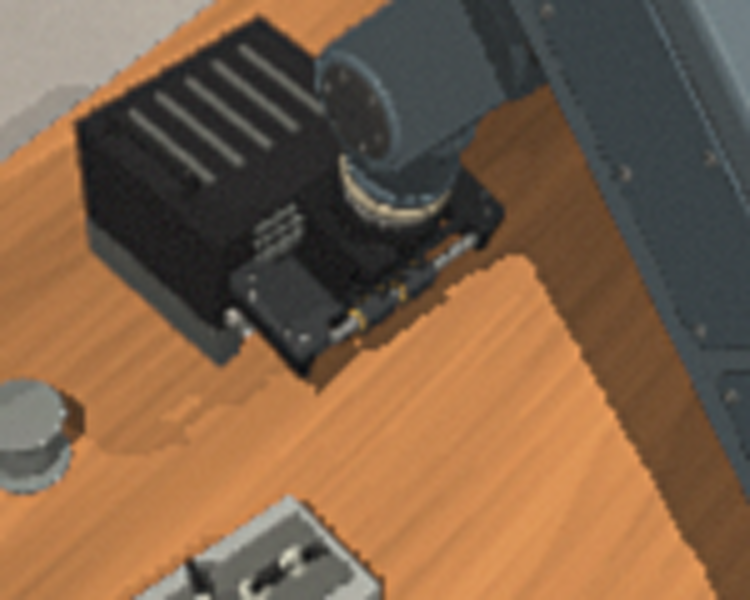

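Motion has stalled exactly where home was predicted (−35 mm). One firmer push tells a stop from stiction.

```bash
python3 -m crank '0 0.25 0 0.3 0 -0.02 1; 0 0.3 0 0.4 0 0 1; 0 0.3 0 0.4 0 0 1'; python3 - <<'E'
from h import *
rel([*wm(-.035,0),.013],-8,15,1,vmax=.5)
from rig import robot
print(mf(robot.get_obs()['position']))
E
```

```text
time: 19.52
position: [0.6361, 0.0061, 0.0113]
tool_rot: [0.991, -0.067, 0.112, 0.005]
ft_force: [-28.0, -2.5, 21.4]
grip_width: 0.0004
err mm [-1.2 -2.4  1.7] rot deg [-0.3  2.1  0.2] n 1 t 19.525 F [-28.   -2.5  21.4] w 0.0004
-0.06 0.43 0.04 -0.01 0.06 -0.05 1
[-0.03411564  0.00254209]
```

```bash
python3 -m crank '0 0 0 -0.3 0 -0.1 1; 0 0 0 -0.8 0 -0.2 1; 0 0 0 -0.8 0 -0.4 1; 0 -0.5 0 -0.8 0 -0.8 1; 0 -0.9 0 -0.4 0 -0.9 1' ; python3 -m crank '0 -0.9 0 -0.4 -0.5 -0.9 1; 0 -0.5 0 -0.4 -0.8 -0.9 1; 0 0 0 -0.5 -0.9 -0.2 1;0 0 0 -0.3 -0.9 0 1'; python3 - <<'E'
from h import *
from rig import viewer
import cv2
for n in ('top','side'):
    p=viewer.camera(n); cv2.imwrite(f"pics/{n}10.png",p["img"][:,:,::-1])
s=cv2.imread("pics/side10.png"); cv2.imwrite("pics/side10k.png",cv2.resize(s[150:225,190:265],None,fx=8,fy=8,interpolation=cv2.INTER_CUBIC))
s=cv2.imread("pics/top10.png"); cv2.imwrite("pics/top10k.png",cv2.resize(s[110:260,140:340],None,fx=4,fy=4,interpolation=cv2.INTER_CUBIC))
E
```

```text
time: 20.15
position: [0.497, 0.0237, 0.0772]
tool_rot: [0.996, -0.068, 0.054, 0.002]
ft_force: [0.7, -0.7, -0.6]
grip_width: 0.0007
time: 20.65
position: [0.456, 0.1566, 0.1624]
tool_rot: [0.997, -0.072, 0.004, -0.003]
ft_force: [-0.4, 0.1, -0.1]
grip_width: 0.0006
```

View pics/side10k.png

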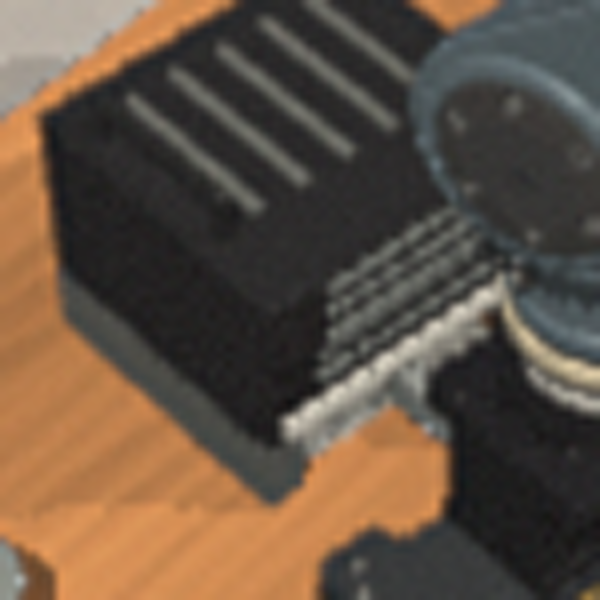

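View pics/top10k.png

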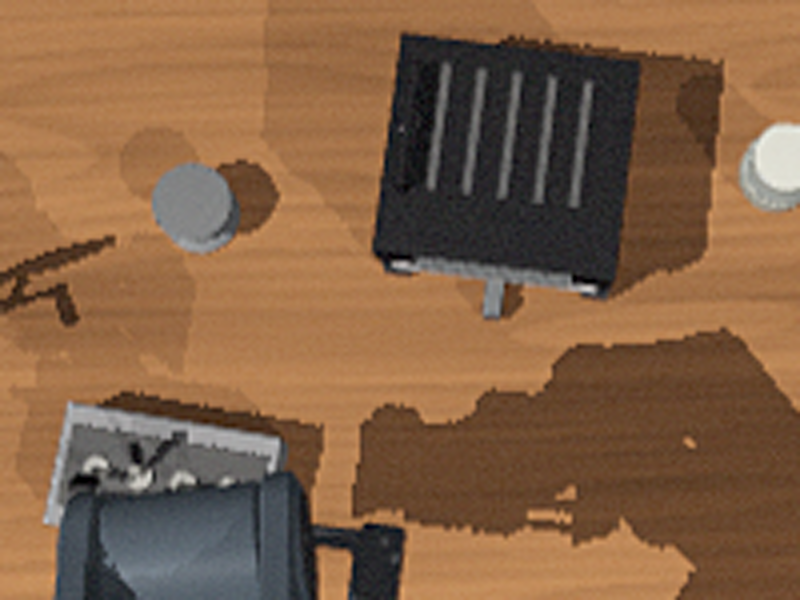

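```bash
python3 - <<'E'
from h import *
for p in [(484,318),(502,319)]: print(mf(onz('top',cu(*p,(140,110),4),.028)))
for p in [(493,282)]: print(mf(onz('top',cu(*p,(140,110),4),.028)))
E
```

```text
[-0.02821479  0.00591385]
[-0.02741677 -0.00749217]
[-0.0004138   0.00240956]
```

```bash
python3 - <<'E'
import cv2
s=cv2.imread("pics/top10.png"); cv2.imwrite("pics/top10z.png",cv2.resize(s[165:200,230:300],None,fx=11,fy=11,interpolation=cv2.INTER_CUBIC))
E
```

```text
(no output)
```

View pics/top10z.png

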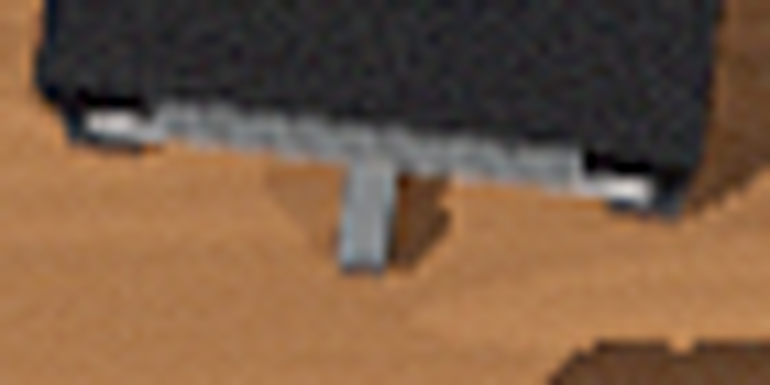

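```bash
python3 - <<'E'
from h import *
f=lambda p,z:mf(onz('top',cu(*p,(230,165),11),z))
for p in [(340,263),(384,266),(352,168),(397,172)]: print(f(p,.028))
# lip line (lower front edge of hood, z~.037) and base corners
for p in [(80,132),(660,200)]: print('lip',f(p,.037))
from scipy.spatial.transform import Rotation
for x,y,z in [(0,.085,0),(0,-.085,0),(0,.085,.037),(0,-.085,.037),(-.008,.085,.095),(-.008,-.085,.095),(-.008,.085,.135),(-.008,-.085,.135)]:
    u=proj('top',np.r_[wm(x,y),z])[0]; print(x,y,z,((u-[230,165]+.5)*11-.5).round())
E
```

```text
[-0.02626539  0.00665436]
[-0.02570739 -0.0052825 ]
[5.24144873e-05 6.46438892e-03]
[ 0.000366  -0.0058066]
lip [-0.00016789  0.08039217]
lip [-0.00062828 -0.07727504]
0 0.085 0 [ 71. 153.]
0 -0.085 0 [681. 223.]
0 0.085 0.037 [ 63. 129.]
0 -0.085 0.037 [689. 201.]
-0.008 0.085 0.095 [ 45. 119.]
-0.008 -0.085 0.095 [698. 194.]
-0.008 0.085 0.135 [35. 91.]
-0.008 -0.085 0.135 [708. 167.]
```

Carrier is home: tongue end at mouth x = −26 mm, and its sides are square to the hood to about 0.01 rad. Next are the paddles, starting with paddle_b.

```bash
cat >> h.py <<'E'
B0=np.array([.5261,.2425]); BY=np.radians(-10.7)
RB=np.array([[np.cos(BY),-np.sin(BY)],[np.sin(BY),np.cos(BY)]])
def wb(x,y): return B0+RB@[x,y]
def bf(p): return RB.T@(np.array(p)[:2]-B0)
E
python3 - <<'E'
from h import *
rel([*wb(-.052,-.016),.125],-10.7,0,1)
E
```

```text
err mm [ 16.6  78.2 -36.9] rot deg [-0.4 -0.4  2.8] n 3 t 20.75 F [0.2 0.1 0.3] w 0.0005
-0.03 -0.02 0.18 0.04 -0.66 0.31 1; -0.03 -0.02 0.18 0.03 -0.66 0.31 1; -0.03 -0.02 0.18 0.02 -0.67 0.31 1
```

```bash
python3 -m crank '-0.03 0 0.18 0.04 -0.66 0.25 1; -0.03 0 0.18 0.03 -0.66 0.25 1; -0.03 0 0.18 0.02 -0.67 0.25 1; 0 0 0 0 0 0 1'; python3 - <<'E'
from h import *
from rig import robot,viewer
print(robot.get_obs()['q'].round(2))
rel([*wb(-.052,-.016),.078],-10.7,0,1)
import cv2
for n in ('side','top'):
    p=viewer.camera(n); cv2.imwrite(f"pics/{n}11.png",p["img"][:,:,::-1])
s=cv2.imread("pics/side11.png"); cv2.imwrite("pics/side11k.png",cv2.resize(s[200:300,180:300],None,fx=6,fy=6,interpolation=cv2.INTER_CUBIC))
E
```

```text
time: 21.25
position: [0.4794, 0.2379, 0.1324]
tool_rot: [0.996, -0.094, 0.01, -0.001]
ft_force: [-0.7, -0.5, -0.3]
grip_width: 0.0007
[ 0.25  0.53  1.76 -0.01  0.83  2.02]
err mm [ -7.3  -1.5 -54.4] rot deg [-0.2 -1.1 -0. ] n 2 t 21.25 F [-0.7 -0.5 -0.3] w 0.0007
-0.02 -0.11 -0.00 -0.10 0.04 0.68 1; -0.02 -0.11 -0.00 -0.09 0.04 0.68 1
```

View pics/side11k.png

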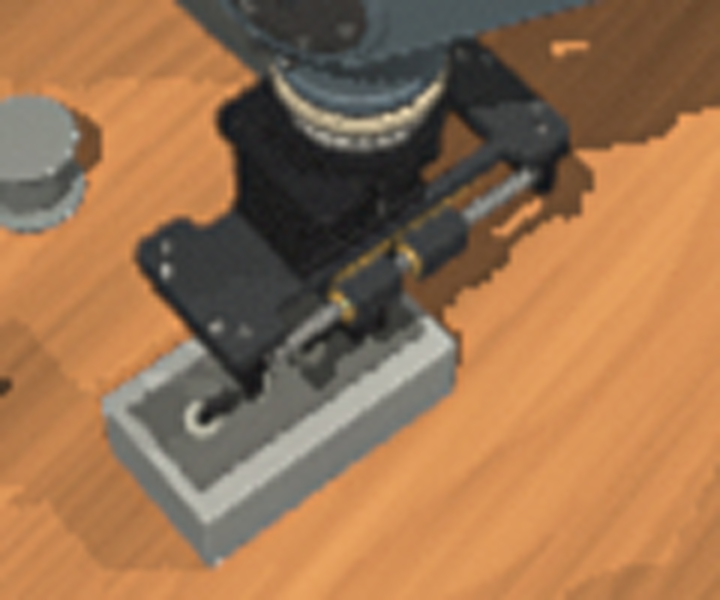

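```bash
python3 -m crank '0 -0.1 0 -0.2 0.04 0.2 1; 0 -0.1 0 0 0 0.55 1; 0 0 0 0 0 0.55 1; 0 0 0 0 0 0 1'; python3 - <<'E'
from h import *
from rig import robot
print(bf(robot.get_obs()['position']))
rel([*wb(-.002,-.016),.077],-10.7,0,1,vmax=.4)
E
```

```text
time: 21.85
position: [0.4697, 0.2326, 0.0799]
tool_rot: [0.995, -0.096, 0.0, -0.001]
ft_force: [0.2, -0.8, 0.3]
grip_width: 0.0006
[-0.05359922 -0.02021442]
err mm [51.5 -5.4 -2.9] rot deg [-0.1 -0.  -0.4] n 4 t 21.85 F [ 0.2 -0.8  0.3] w 0.0006
-0.01 -0.00 -0.02 0.32 -0.03 0.02 1; -0.01 -0.00 -0.02 0.32 -0.03 0.02 1; -0.01 -0.00 -0.02 0.32 -0.03 0.02 1; -0.01 -0.00 -0.02 0.32 -0.03 0.02 1
```

```bash
python3 -m crank '0 0 0 0.1 -0.11 0.05 1; 0 0.05 0 0.3 0 0.02 1; 0 0.05 0 0.3 0 0 1'; python3 - <<'E'
from h import *
from rig import robot
print(bf(robot.get_obs()['position']))
rel([*wb(-.002,-.016),.077],-10.7,0,1,vmax=.4)
E
```

```text
time: 22.22
position: [0.4997, 0.2311, 0.0789]
tool_rot: [0.995, -0.097, 0.006, -0.001]
ft_force: [-0.6, 0.2, 1.6]
grip_width: 0.0005
[-0.02384034 -0.01613048]
err mm [21.5 -3.9 -1.9] rot deg [-0.2 -0.6 -0.4] n 2 t 22.225 F [-0.6  0.2  1.6] w 0.0005
-0.02 -0.06 -0.04 0.27 -0.00 0.03 1; -0.02 -0.06 -0.04 0.27 -0.00 0.03 1
```

```bash
python3 -m crank '0 0 0 0.25 0 0.02 1; 0 0 0 0.25 0 0.02 1; 0 0 0 0.1 0 0 1'; python3 - <<'E'
from h import *
from rig import robot
o=robot.get_obs();print(bf(o['position']))
rel([*wb(-.002,-.016),.077],-10.7,0,1,vmax=.4)
E
```

```text
time: 22.6
position: [0.5221, 0.2265, 0.0776]
tool_rot: [0.995, -0.098, 0.002, -0.001]
ft_force: [-9.2, 4.5, 4.7]
grip_width: 0.0003
[-0.00092541 -0.01648563]
err mm [-1.   0.7 -0.6] rot deg [-0.1 -0.2 -0.5] n 1 t 22.6 F [-9.2  4.5  4.7] w 0.0003
-0.03 -0.04 -0.10 -0.03 -0.01 0.02 1
```

```bash
python3 -m crank '0 0 0 -0.6 0 0 1; 0 0 0 -0.6 0 -0.1 1; 0 0 0 -0.1 -0.5 0 1; 0 0 0 0 -0.6 0 1; 0 0 0 0 -0.4 0 1'; python3 - <<'E'
from h import *
from rig import robot,viewer
o=robot.get_obs();print(bf(o['position']))
rel([*wb(-.05,.048),.077],-10.7,0,1,vmax=.4)
import cv2
for n in ('side','top'):
    p=viewer.camera(n); cv2.imwrite(f"pics/{n}12.png",p["img"][:,:,::-1])
s=cv2.imread("pics/side12.png"); cv2.imwrite("pics/side12k.png",cv2.resize(s[200:300,180:300],None,fx=6,fy=6,interpolation=cv2.INTER_CUBIC))
E
```

```text
time: 23.22
position: [0.4857, 0.2959, 0.0816]
tool_rot: [0.995, -0.099, 0.005, -0.001]
ft_force: [0.8, 0.1, 0.7]
grip_width: 0.0004
[-0.04961825  0.04500192]
err mm [ 0.2  3.  -4.6] rot deg [-0.2 -0.5 -0.6] n 1 t 23.225 F [0.8 0.1 0.7] w 0.0004
-0.04 -0.10 -0.13 -0.01 -0.07 0.12 1
```

View pics/side12k.png

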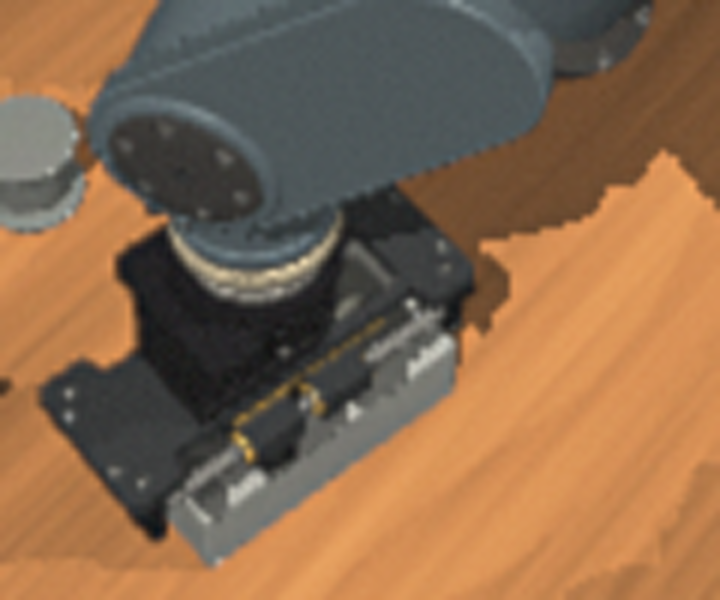

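```bash
python3 - <<'E'
from h import *
import cv2
for uv in [(130,205),(132,212),(120,185),(105,180),(72,182),(80,205),(133,190)]:
    print(uv,[onz('top',uv,z).round(3)[:2].tolist() for z in (0,.15,.25)])
s=cv2.imread("pics/top12.png"); cv2.imwrite("pics/top12k.png",cv2.resize(s[150:270,60:220],None,fx=5,fy=5,interpolation=cv2.INTER_CUBIC))
E
```

```text
(130, 205) [[0.608, 0.405], [0.589, 0.362], [0.576, 0.333]]
(132, 212) [[0.586, 0.399], [0.569, 0.356], [0.558, 0.328]]
(120, 185) [[0.67, 0.437], [0.644, 0.391], [0.627, 0.359]]
(105, 180) [[0.686, 0.483], [0.659, 0.432], [0.641, 0.397]]
(72, 182) [[0.683, 0.584], [0.656, 0.522], [0.638, 0.48]]
(80, 205) [[0.611, 0.557], [0.592, 0.498], [0.579, 0.458]]
(133, 190) [[0.653, 0.397], [0.629, 0.355], [0.614, 0.327]]
```

View pics/top12k.png

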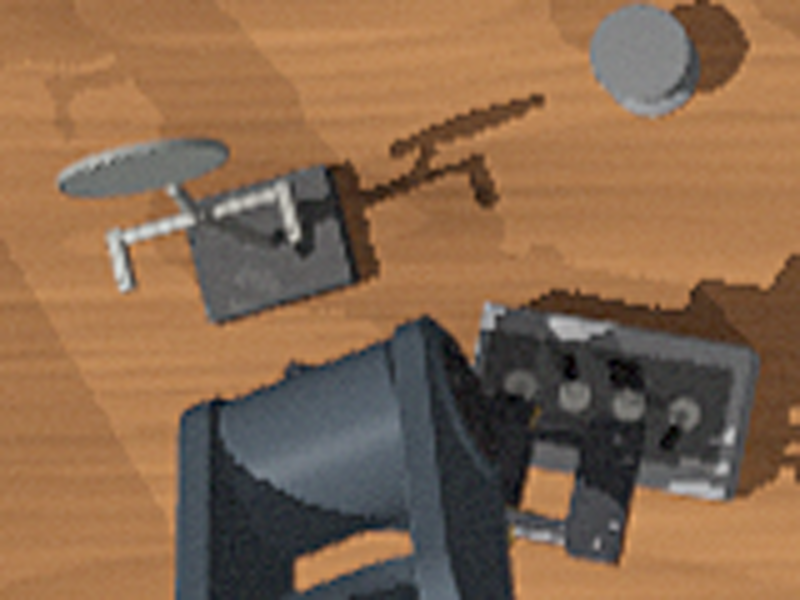

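Paddle_b is over, at crop (625,372). The gripper's left end will come near the helper stand's prong, so I measure that clearance first.

```bash
python3 - <<'E'
import cv2
s=cv2.imread("pics/side0.png"); cv2.imwrite("pics/side0p.png",cv2.resize(s[235:320,110:190],None,fx=7,fy=7,interpolation=cv2.INTER_CUBIC))
E
```

View pics/side0p.png

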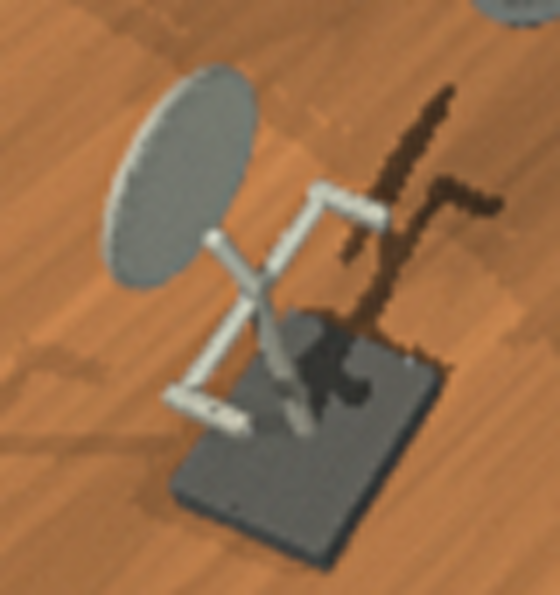

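```bash
python3 - <<'E'
from h import *
so,sf=(110,235),7; to,tf=(60,150),5
print('prong tip',tri(cu(385,218,so,sf),cu(293,240,to,tf)))
print('prong root',tri(cu(320,190,so,sf),cu(283,186,to,tf)))
for x in (-.05,-.002):
    p=wb(x,.048)
    for c in [(.0375,.095),(-.0375,.095)]:
        print(x,c,(p+RB@c).round(3))
E
```

```text
prong tip [0.6108638  0.3982908  0.13709342]
prong root [0.64136398 0.40516798 0.13482985]
-0.05 (0.0375, 0.095) [0.54  0.385]
-0.05 (-0.0375, 0.095) [0.467 0.399]
-0.002 (0.0375, 0.095) [0.588 0.376]
-0.002 (-0.0375, 0.095) [0.514 0.39 ]
```

Clearance to the prong tip (0.611, 0.398, 0.137) is about 30 mm at the end of the push, which is enough.

```bash
python3 -m crank '0 -0.1 -0.1 0.05 -0.07 0.1 1; 0 0.05 0 0.3 0 0.02 1; 0 0.05 0 0.3 0 0 1'; python3 - <<'E'
from h import *
from rig import robot
print(bf(robot.get_obs()['position']))
rel([*wb(-.001,.048),.077],-10.7,0,1,vmax=.4)
E
```

```text
time: 23.7
position: [0.5124, 0.2928, 0.0761]
tool_rot: [0.996, -0.094, 0.004, -0.001]
ft_force: [-1.1, -0.5, 0.5]
grip_width: 0.0005
[-0.02278779  0.04685757]
err mm [21.6 -2.9  0.9] rot deg [-0.1 -0.4 -0.1] n 2 t 23.7 F [-1.1 -0.5  0.5] w 0.0005
-0.01 -0.04 -0.01 0.27 -0.01 -0.01 1; -0.01 -0.04 -0.01 0.27 -0.01 -0.01 1
```

```bash
python3 -m crank '0 0 0 0.25 0 0 1; 0 0 0 0.25 0 0 1; 0 0 0 0.12 0 0 1'; python3 - <<'E'
from h import *
from rig import robot
o=robot.get_obs();print(bf(o['position']),o['ft_force'])
E
```

```text
time: 24.08
position: [0.5336, 0.2874, 0.0754]
tool_rot: [0.995, -0.096, -0.003, -0.001]
ft_force: [-13.2, 7.1, 9.3]
grip_width: 0.0005
[-0.00094927  0.04555362] [-13.21613663   7.11304909   9.29379323]
```

Same end position (−0.9 mm) and a firm end-stop force. I back off and retreat up, clear of everything.

```bash
python3 -m crank '0 0 0 -0.4 0 0 1; 0 0 0 -0.6 0 0 1; 0 0 0 -0.5 0.2 -0.5 1; 0 0 0 -0.2 0.6 -0.9 1; 0 0 0 0 0.9 -0.9 1'; python3 -m crank '0 0 0 0 0.9 -0.7 1; 0 0 0 0 0.9 -0.5 1; 0 0 0 0 0.9 -0.3 1; 0 0 0 0 0.9 0 1; 0 0 0 0 0.9 0 1';python3 -m crank '0 0 0 0 0.9 0 1; 0 0 0 0 0.9 0 1; 0 0 0 0 0.9 0 1; 0 0 0 0 0.6 0 1; 0 0 0 0 0 0 1'; python3 - <<'E'
from h import *
from rig import robot,viewer,spotter
import cv2
for n in ('side','top'):
    p=viewer.camera(n); cv2.imwrite(f"pics/{n}13.png",p["img"][:,:,::-1])
    for t in ["spool","jar","ironstand","helper"]:
        d=spotter.boxes_of(t,p)
        if d: print(n,t,round(d[0]["score"],2),(C[n][1].apply(d[0]["at"])+C[n][0]).round(3))
s=cv2.imread("pics/side13.png"); cv2.imwrite("pics/side13k.png",cv2.resize(s[220:300,180:280],None,fx=7,fy=7,interpolation=cv2.INTER_CUBIC))
s=cv2.imread("pics/top13.png"); cv2.imwrite("pics/top13k.png",cv2.resize(s[200:255,145:217],None,fx=10,fy=10,interpolation=cv2.INTER_CUBIC))
cv2.imwrite("pics/top13z.png",cv2.resize(s[165:200,230:300],None,fx=11,fy=11,interpolation=cv2.INTER_CUBIC))
E
```

```text
time: 24.7
position: [0.4523, 0.2329, 0.1672]
tool_rot: [0.996, -0.093, -0.002, 0.0]
ft_force: [1.1, 0.1, 0.3]
grip_width: 0.0005
time: 25.32
position: [0.4209, 0.0501, 0.2337]
tool_rot: [0.996, -0.091, 0.007, 0.002]
ft_force: [0.4, -0.5, -0.2]
grip_width: 0.0004
time: 25.95
position: [0.3963, -0.0874, 0.2357]
tool_rot: [0.996, -0.093, 0.011, 0.005]
ft_force: [-0.0, 0.2, 0.5]
grip_width: 0.0005
side spool 0.63 [0.725 0.231 0.052]
side jar 0.56 [ 0.741 -0.203  0.051]
side ironstand 0.62 [ 0.637 -0.452  0.046]
side helper 0.95 [0.633 0.457 0.021]
top spool 0.96 [0.73  0.219 0.049]
top jar 0.71 [ 0.744 -0.211  0.064]
top ironstand 0.67 [ 0.622 -0.455  0.023]
top helper 0.78 [0.625 0.45  0.019]
```

View pics/side13k.png

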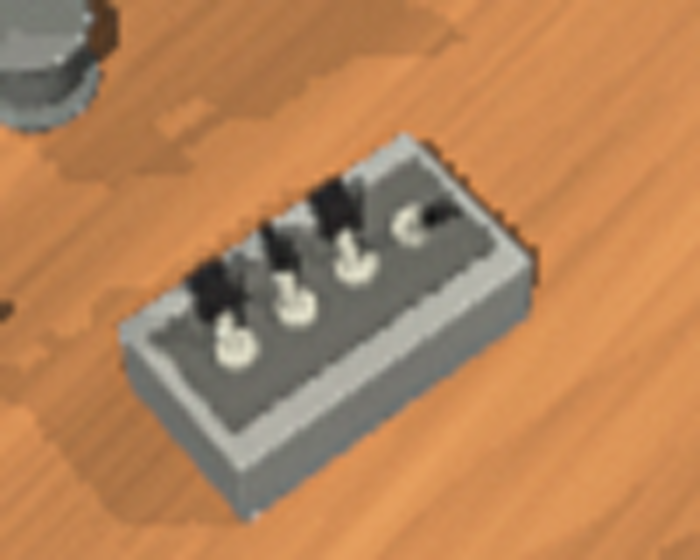

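View pics/top13k.png

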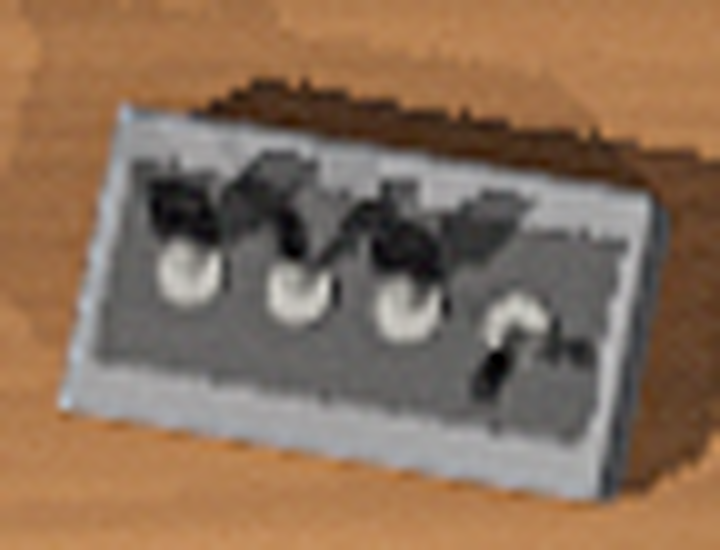

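View pics/top13.png

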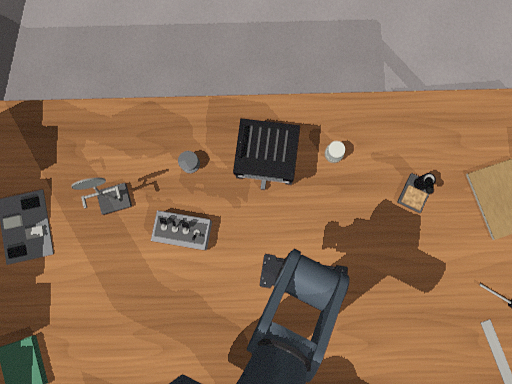

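View pics/top13z.png

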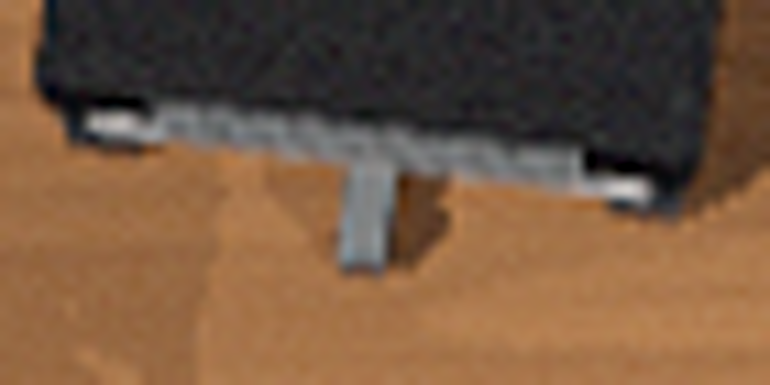

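Both paddles lean to the far side, parallel to rod_a (top crop (180,210) and (405,245)). Rod_b still leans near at (490,375). The tongue is unchanged at the lip, the bystanders are where they were, and the arm is clear. I hand in.

```bash
python3 -c "
from rig import robot
print(robot.hand_in())"
```

```text
the job is handed in; nothing more can be done
None
```

The carrier is fully home under the hood, both flat paddles are over on the far side, and the job is handed in at about 26 s of the 64 s. The hand-in gave no verdict, so these are my own measurements.

**How it was done:** I slid the carrier to the hood by its tongue and regripped twice on the way. I pushed the last 15 to 20 mm on the tongue's end with shut fingers, leaning back about 15°, until it met the stop at about 28 N. Then I pushed paddle_b and paddle_a over to their end stops, backed off and raised the arm clear.

**Last checks:**
- **Carrier:** the tongue's end sticks out 26 mm from the lip, exactly as expected when home. It is square to about 0.01 rad and centred to about 1 mm. After the paddle pushes the picture looked the same. I measured the tongue end only before them.
- **Paddles:** both lean to the far side, parallel to rod_a. I judged their angle by eye and from the end-stop force of 10 to 15 N.
- **Rods and bystanders:** both rods look the same as before. The spotter finds the bystanders within about 8 mm of their start. The one exception is the soldering-iron stand, which reads 23 mm higher in the side view. I take that as spotter scatter, because it stands in the same place and nothing went near it.

**What went wrong:**
- **First pull toward the hood:** with a firm grip the gripper leaned forward about 5° and pressed the carrier's rear edge down (23 N). I released, straightened up and regripped lightly at 6 N.
- **Leaning back 35°:** this would have driven joint 5 to its limit, so I used 15 to 18° and the end push instead.

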